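# Make up the oil-immersion and the wet-mount slide kits

### The job

Make up the two microscopy kits from the stock on the desk: the two-pocket tray gets one slide mailer and the small brown oil bottle, and the three-pocket tray gets the other slide mailer, the cover-glass box and the small white cup. Seat each thing in the pocket made for it, right way up and flat on the pocket's floor, setting it down and not dropping it. Leave the black camera cap and the larger clear bottle where they are.

Things in the scene. Friction and masses are not known exactly. Their poses are not given: they have to be found in the camera images.
- oil_tray: oil-immersion kit's tray: moulded grey plastic, 145 deep x 128 mm wide, the narrower, TWO pockets, blank label. Fixed. Origin: centre of underside; x over its depth (about away from the robot), y to the left. Deck 13 mm, pocket floors 4 mm above the desk; walls slope, play per side 4 mm at floor, 8 at mouth. Pocket centres (x, y), mm: long, for a mailer, (33, 0), length along y; round, for the bottle, (-33, 26).
- wet_tray: wet-mount kit's tray: moulded grey plastic, 145 deep x 159 mm wide, THREE pockets. Fixed. Origin: centre of underside; x over its depth (about away from the robot), y to the left. Deck 13 mm, pocket floors 4 mm above the desk; walls slope, play per side 4 mm at floor, 8 at mouth. Pocket centres (x, y), mm: long, for a mailer, (33, 0), length along y; square, for the cover-glass box, (-33, 40); round, for the cup, (-33, -40).
- slide_mailer_1: First plastic slide mailer, a closed flat pale-grey box 84 x 35 x 21 mm with a stepped flap at one end; lies flat. Origin: centre of the underside; x along its 84 mm length, z up. The two mailers are alike and either may go to either kit
- slide_mailer_2: Second plastic slide mailer, a closed flat pale-grey box 84 x 35 x 21 mm with a stepped flap at one end; lies flat. Origin: centre of the underside; x along its 84 mm length, z up. The two mailers are alike and either may go to either kit
- oil_bottle: small brown bottle with a white screw cap, 30 mm in diameter, 66 mm tall (body straight to about 36 mm, then tapering to the neck, cap 21 mm wide above 53 mm), upright. Origin: centre of the underside, z up
- coverslip_box: small closed square box of cover glasses with a lid, 35 x 35 x 21 mm. Origin: centre of the underside; x and y along its sides, z up
- white_cup: small white open measuring cup, 50 mm tall, 40 mm across the rim, tapering to 30 mm at the foot, standing mouth up, rigid. Origin: centre of the underside, z up
- camera_body_cap: flat black camera cap, 57 mm in diameter, 9 mm thick, loose; belongs to no kit and stays where it lies. Origin: centre of the underside
- bottle_clear: larger clear bottle with a screw cap, 46 mm in diameter, 94 mm tall, loose, standing behind the stock; belongs to no kit and stays where it stands. Origin: centre of the underside
There are look-alikes about, which are no part of the job. What is shaped like the oil_bottle but yellow is not meant.

How it is judged:
By the outcome, as a careful person would: the job done as asked, in the order asked, and still so for the second after the job is handed in, with the robot touching nothing.
It also fails if it takes over 106 s, if anything falls off the work surface, if the arm or the gripper's body presses on something with over 40 N, if the wrist force passes 120 N, or if a joint passes its speed limit or range.

### The arm

A 6-joint arm with a two-finger parallel gripper is mounted at the origin on a cart in front of the work surface, level with it; the furniture and walls round the work are solid. World frame = base frame: x ahead of the robot, y to its left, z up, the work surface at z = 0. Lengths are in mm, angles in degrees, forces in N, time in s.
With the tool pointing down it reaches from about 300 to 850 mm from the base axis. Payload 4.2 kg.
Tool frame: the origin (TCP) lies midway between the tips of the shut fingers; the grasp point (between the pads) lies 19 mm behind it (env.tcp_to_grasp is the distance from the TCP to the grasp point, in mm); z points along the fingers, x is the direction in which the jaws open and shut, and the axes are right-handed (so a half turn about z gives the same grasp; the last joint's range is limited). The gripper opens to 91 mm and grips with 3 to 60 N. Pads are 32 mm wide; open, the fingers measure 118 mm over their backs; the gripper's body (76 mm by 178 mm) begins 60 mm behind the grasp point.
Start: joints at [-64.572, 18.312, 89.639, -0, 72.044, -1.146], TCP at [257.232, -514.271, 213.976] pointing down, gripper open.
Joint ranges: [-177.97, 177.97], [-48.28, 115.42], [12.27, 149.76], [-77.06, 257.06], [2.81, 150.46], [-146.56, 146.56]. Speed limits (degrees/s): [147.25, 147.25, 180, 180, 180, 180].

### API

Orientations are given as [roll, pitch, yaw] about the fixed x, y, z axes, in that order (R = Rz(yaw) Ry(pitch) Rx(roll)).
In Python, from workcell import env gives the robot as it stands.
- The arm moves only by the tool drive_tool, never from a script. Its argument "motion" is a list of rows, each a list of 2 entries, a list of its own where there are three numbers: the shift along the world's x, y, z in m, then the turn, a rotation vector about the world's x, y, z in rad. In form: [[[dx, dy, dz], [wx, wy, wz]], ...]. A call has exactly 10 rows; each row shifts and turns the commanded pose from where the row before left it; what a row does not reach is not made up. A row lasts 1/12 s, in which the tool goes at most 41.7 mm and 7.16 degrees, less where a joint would pass 70% of its speed; a pose out of reach is approached as far as the arm can. A call is refused whole if a number of a shift passes 0.0417 or a number of a turn 0.125, either way. A call with a gripper value outside its range is refused whole. "claw" is the opening, from 0 (shut) to 1 (fully open), set as the call begins (left out, the last holds). The fingers move at their own pace and stop on an object; "force" is the grip in N (left out, the last holds). Time passes only in rows, so rows that do not move let the fingers close, or fill a call up. It gives the time, the measured TCP pose, the force and the opening at its end, in the units of the state.
- env.state(): the state, without advancing time (a new reading comes with each control period).
- env.grab_frame(name): name is "scene" or "top" or "wrist"; returns the picture (384x512x3 uint8, red, green, blue); there is no depth.
- env.camera_params(name): a dict with "fov_y" (degrees; the focal length in pixels is half the picture's height over the tangent of half this angle, whatever the lens; pixels are square), "cx", "cy" (the principal point, pixels), "k1" (the pictures are not rectified: a ray, as slopes to the right and down, at radius r is drawn at 1 + k1 r^2 times it, then the intrinsics apply), "pose" (4x4, takes a point from camera to world coordinates). Camera axes: x right, y down, z forward; pixel columns grow to the right and rows downward; lengths in mm; the calibration is good to about 2 mm. A picture is of the moment at which its call begins: read the wrist's pose just before it. camera_params takes no time and is no camera call; for the wrist camera it gives the pose at the moment of the call.
- env.job_done(): hands the job in, once; it reports no verdict.
The state is a dict: "time_s": time; "qpos": joint angles; "qvel": joint speeds; "effort": joint torques, N m; "ee_pos": TCP position; "ee_rot": TCP orientation; "force": force on the tool from outside, world axes, zero at the start; "torque": the same for the moment, N m; "gripper_width": finger opening in mm.
Only numpy, scipy, OpenCV 4.12 (cv2) and the standard library are available. Lean on these libraries where they do the work, as an engineer would, in place of code of your own. Each camera call takes 0.05 s, during which the arm holds its last target.

## Working session

There is one attempt and no reset: what is moved stays moved. The work goes in short steps, Python scripts to look and compute and a tool call to move; the robot and the scene stay as the last step left them, time stands still between calls to the robot, and variables do not carry over. Pictures are saved under pics/ and viewed, and the job is handed in when it is done.

Besides the shell and the picture viewer there is one more tool, called after "Request:" as a command line: name --argument value ..., lists and objects as JSON in quotes. drive_tool: Moves the arm, as the interface text tells. Its arguments: {"type":"object","properties":{"motion":{"type":"array","items":{"type":"array"}},"claw":{"type":"number"},"force":{"type":"number"}},"required":["motion"]}

```bash
ls; mkdir -p pics
python3 - <<'E'
from workcell import env
import cv2
s=env.state();print(s)
for n in("scene","top","wrist"):
    p=env.camera_params(n);print(n,p)
    cv2.imwrite(f"pics/{n}0.png",env.grab_frame(n)[:,:,::-1])
E
```

```text
pics
{'time_s': 0.0, 'qpos': array([-6.45732806e+01,  1.83518396e+01,  8.97071422e+01, -2.41268253e-03,
        7.20436614e+01, -1.14441285e+00]), 'qvel': array([ 0.02555962, -0.06586214, -0.03537069,  0.03586464,  0.05118373,
       -0.00931387]), 'effort': array([ 1.33664464e-03, -4.12467957e+01, -2.31970650e+01,  7.28895748e-02,
        4.56318946e-02, -1.26720270e-04]), 'ee_pos': array([ 256.98482365, -513.80508733,  213.11330724]), 'ee_rot': array([ 1.79999757e+02,  1.02668469e-01, -6.34281221e+01]), 'force': array([ 0.65799612,  1.10509371, -0.65439225]), 'torque': array([-0.00809304,  0.00462597, -0.02232162]), 'gripper_width': 91.22770612061618}
scene {'fov_y': 43.61907718226036, 'cx': 253.16518318101166, 'cy': 197.17830027156117, 'k1': -0.08364922162919491, 'pose': array([[-7.97809638e-01, -3.74113031e-01,  4.72799346e-01,
        -4.60524239e+01],
       [-6.02809395e-01,  5.09253791e-01, -6.14232375e-01,
         6.99349504e+02],
       [-1.09825237e-02, -7.75048396e-01, -6.31806432e-01,
         8.88937588e+02],
       [ 0.00000000e+00,  0.00000000e+00,  0.00000000e+00,
 
[... 252 characters left out ...]
01, -2.04629957e-02,  6.85719115e-03,
        -1.01259436e+02],
       [-5.74861043e-03, -5.37503613e-02, -9.98537857e-01,
         1.43751991e+03],
       [ 0.00000000e+00,  0.00000000e+00,  0.00000000e+00,
         1.00000000e+00]])}
wrist {'fov_y': 71.14223153403361, 'cx': 250.7494007540503, 'cy': 188.71084821373725, 'k1': -0.002575503941433108, 'pose': array([[ 4.46234835e-01, -8.60546382e-01, -2.45630610e-01,
         3.27003139e+02],
       [-8.94915218e-01, -4.29436107e-01, -1.21290488e-01,
        -4.79882197e+02],
       [-1.10656273e-03,  2.73942612e-01, -9.61745403e-01,
         3.83202853e+02],
       [ 0.00000000e+00,  0.00000000e+00,  0.00000000e+00,
         1.00000000e+00]])}
```

View pics/scene0.png

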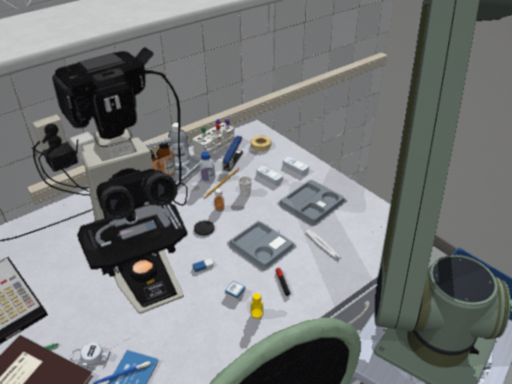

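View pics/top0.png

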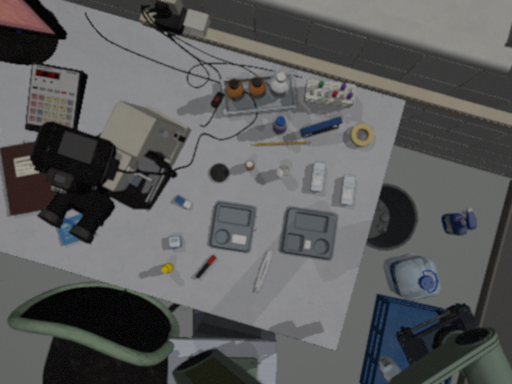

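View pics/wrist0.png

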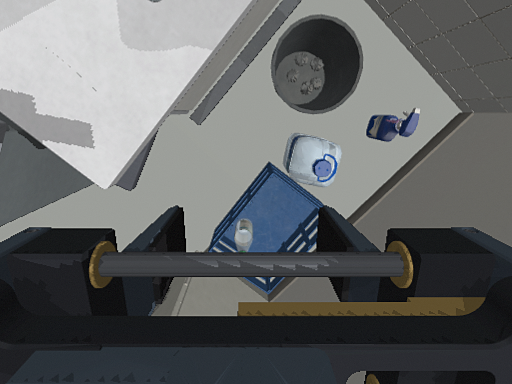

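Run:
```python
import cv2
a=cv2.imread("pics/top0.png")
cv2.imwrite("pics/top0z.png",cv2.resize(a[110:285,145:375],None,fx=3.4,fy=3.4,interpolation=cv2.INTER_CUBIC))
a=cv2.imread("pics/scene0.png")
cv2.imwrite("pics/scene0z.png",cv2.resize(a[120:330,180:360],None,fx=2.85,fy=2.85,interpolation=cv2.INTER_CUBIC))
```

```text
(no output)
```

View pics/top0z.png

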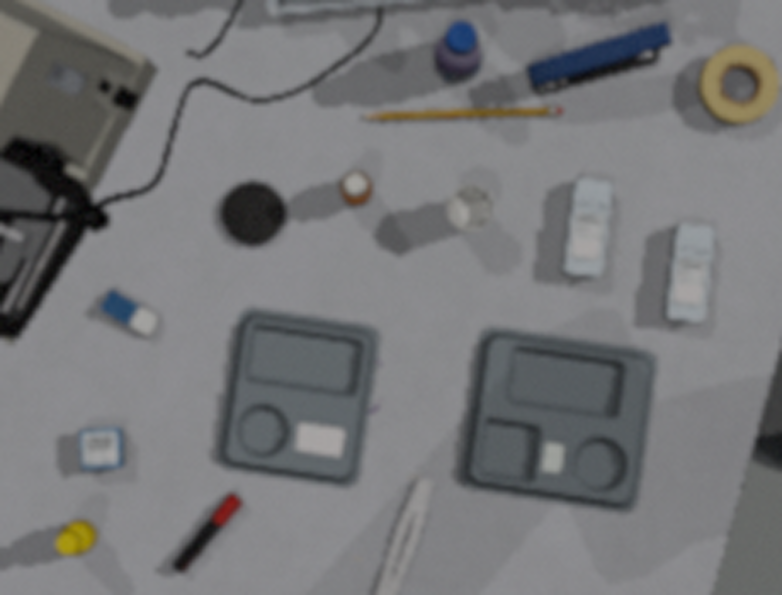

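View pics/scene0z.png

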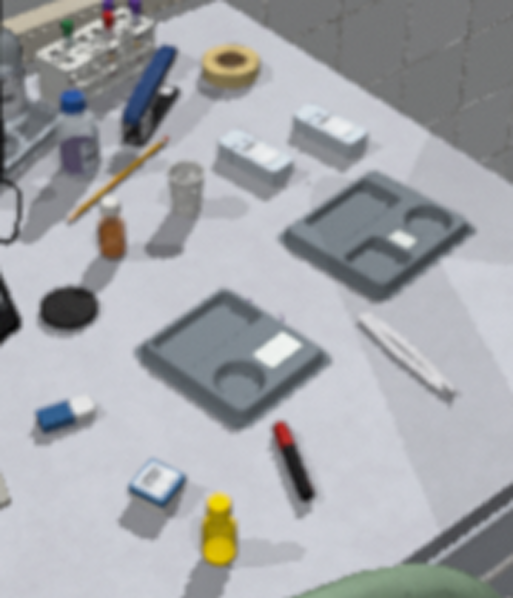

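```bash
cat > h.py <<'E'
import numpy as np, cv2
def K(p):
    f=192/np.tan(np.radians(p['fov_y']/2)); return np.array([[f,0,p['cx']],[0,f,p['cy']],[0,0,1.]])
def ray(p,uv):
    uv=np.atleast_2d(np.float64(uv))
    s=cv2.undistortPoints(uv.reshape(-1,1,2),K(p),np.array([p['k1'],0,0,0,0])).reshape(-1,2)
    return np.c_[s,np.ones(len(s))]@p['pose'][:3,:3].T
def cast(p,uv,z):
    d=ray(p,uv);o=p['pose'][:3,3]
    return (o+d*((z-o[2])/d[:,2])[:,None])
def proj(p,P):
    R=p['pose'][:3,:3];X=(np.atleast_2d(P)-p['pose'][:3,3])@R
    return cv2.projectPoints(X.reshape(-1,1,3),np.zeros(3),np.zeros(3),K(p),np.array([p['k1'],0,0,0,0]))[0].reshape(-1,2)
def ln(p,c,z):  # min area rect of world-cast contour
    w=cast(p,c.reshape(-1,2),z)[:,:2].astype(np.float32)
    return cv2.minAreaRect(w)
E
python3 - <<'E'
from workcell import env
from h import *
p=env.camera_params("top");a=cv2.imread("pics/top0.png")
# rough
for n,uv,z in [("mailA",(318,177),21),("mailB",(348,190.5),21),("oil tray",(232.5,226.5),13),("wet",(309,232.5),13),("bottlecap",(249.5,165),66),("cup",(283,171.5),50),("box",(175,242),21),("cap",(219,172.5),9),("yellow",(167,268),60),("clear",(280,123),90)]:
    print(n,cast(p,uv,z)[0].round())
hsv=cv2.cvtColor(a,cv2.COLOR_BGR2HSV)
for uv in [(318,170),(348,183),(175,242),(170,237),(225,212),(212,226),(300,160),(290,250),(212,205),(300,205)]:
    print(uv,a[uv[1],uv[0]],hsv[uv[1],uv[0]])
E
```

```text
mailA [ 638. -271.   21.]
mailB [ 599. -360.   21.]
oil tray [486. -21.  13.]
wet [ 473. -248.   13.]
bottlecap [664. -69.  66.]
cup [ 649. -166.   50.]
box [437. 147.  21.]
cap [646.  24.   9.]
yellow [365. 160.  60.]
clear [ 783. -153.   90.]
(318, 170) [150 146 140] [102  17 150]
(348, 183) [151 147 143] [105  14 151]
(175, 242) [145 145 145] [  0   0 145]
(170, 237) [143 135 126] [104  30 143]
(225, 212) [104 100  95] [103  22 104]
(212, 226) [70 68 63] [99 25 70]
(300, 160) [139 137 136] [110   6 139]
(290, 250) [83 80 75] [101  25  83]
(212, 205) [137 133 133] [120   7 137]
(300, 205) [142 139 139] [120   5 142]
```

Request:
drive_tool --motion '[[[0.03,0.0254,0.0087],[0,0,-0.0464]],[[0.03,0.0254,0.0087],[0,0,-0.0464]],[[0.03,0.0254,0.0087],[0,0,-0.0464]],[[0.03,0.0254,0.0087],[0,0,-0.0464]],[[0.03,0.0254,0.0087],[0,0,-0.0464]],[[0.03,0.0254,0.0087],[0,0,-0.0464]],[[0.03,0.0254,0.0087],[0,0,-0.0464]],[[0.03,0.0254,0.0087],[0,0,-0.0464]],[[0.03,0.0254,0.0087],[0,0,-0.0464]],[[0.03,0.0254,0.0087],[0,0,-0.0464]]]' --claw 0.66 --force 20

```text
time_s: 0.98
ee_pos: [558.3, -258.6, 301.2]
ee_rot: [180.0, 0.0, -90.1]
force: [0.9, -0.1, -0.4]
gripper_width: 60.4
```

```bash
cat > snap.py <<'E'
import sys,pickle
from workcell import env
import cv2
n=sys.argv[1];c=sys.argv[2] if len(sys.argv)>2 else "wrist"
p=env.camera_params(c);s=env.state()
f=env.grab_frame(c)[:,:,::-1].copy()
cv2.imwrite(f"pics/{n}.png",f);pickle.dump(p,open(f"pics/{n}.pkl","wb"))
s=env.state();print(round(s['time_s'],2),s['ee_pos'].round(1),s['ee_rot'].round(2),s['force'].round(1),round(s['gripper_width'],1),s['qvel'].round(1))
E
python3 snap.py w1
```

```text
1.03 [ 564.6 -253.8  302.3] [-179.56    0.21  -89.92] [4.5 2.  1.9] 60.5 [ -3.7  -1.7   4.7  -2.9  -1.  -13.3]
```

View pics/w1.png

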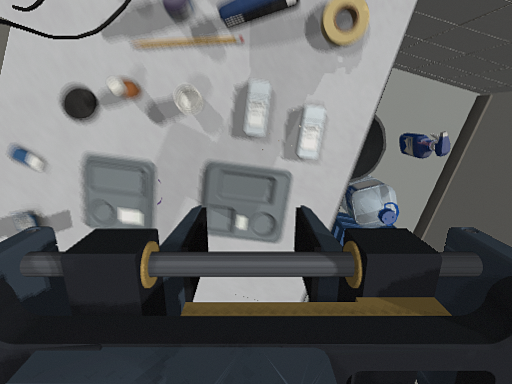

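```bash
python3 snap.py w1a >/dev/null; python3 snap.py w2
python3 - <<'E'
import cv2
a=cv2.imread("pics/w2.png")
cv2.imwrite("pics/w2z.png",cv2.resize(a[60:255,50:345],None,fx=2.7,fy=2.7,interpolation=cv2.INTER_CUBIC))
E
```

```text
1.13 [ 559.  -258.4  300.8] [-1.7999e+02 -1.0000e-02 -8.9760e+01] [-1.  -0.8 -0.4] 60.3 [-3.2 -0.8  2.6 -1.6  0.2 -1. ]
```

View pics/w2z.png

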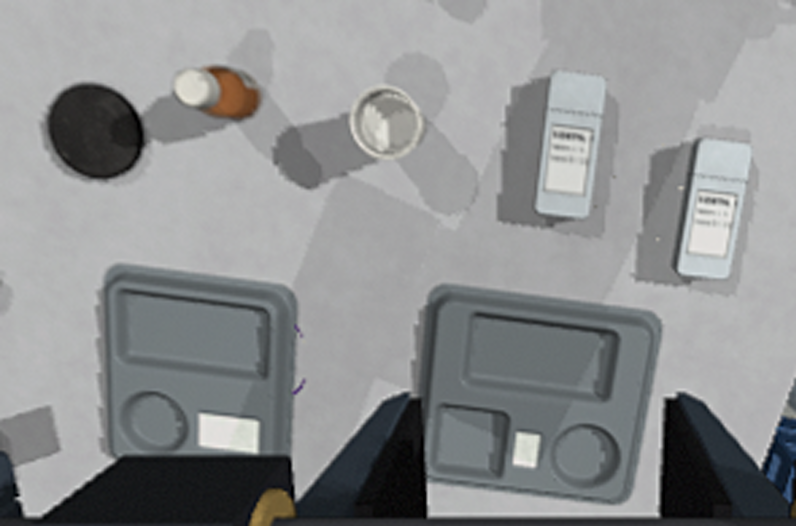

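```bash
cat > m.py <<'E'
import sys,pickle
from h import *
def load(n): return cv2.imread(f"pics/{n}.png"),pickle.load(open(f"pics/{n}.pkl","rb"))
if __name__=="__main__":
    a,p=load("w2")
    hsv=cv2.cvtColor(a,cv2.COLOR_BGR2HSV)
    for r,c in [((230,80),"m"),((200,200),"desk"),((260,90),"m"),((320,130),"m"),((212,170),"tray"),((250,190),"trayp")]:
        print(c,a[r[1],r[0]],hsv[r[1],r[0]])
    def z(*q): return np.array(q)/2.7+np.array([50,60])-0.3
    # mailer top faces: corners picks
    for nm,q in [("A",[(551,72),(606,78),(586,217),(536,211)]),("B",[(696,139),(750,144),(728,279),(678,272)])]:
        w=cast(p,z(*q),21);print(nm,w.round(1)[:,:2].tolist(),"c",w.mean(0).round(1))
    for nm,q in [("oil long mouth",[(118,285),(271,305),(268,379),(115,358)]),("wet long mouth",[(471,311),(619,329),(613,402),(464,384)])]:
        w=cast(p,z(*q),13);print(nm,w.round(1)[:,:2].tolist(),"c",w.mean(0).round(1), np.degrees(np.arctan2(*(w[0]-w[1])[[0,1]])).round(1))
    for nm,q,h in [("cup",(388,121),50),("cap",(97,131),9),("oil round",(154,420),13),("wet round",(586,454),13),("bottle cap",(194,88),66)]:
        print(nm,cast(p,z(q),h)[0].round(1))
E
python3 m.py
```

```text
m [182 182 181] [ 90   1 182]
desk [167 166 166] [120   2 167]
m [198 195 188] [ 99  13 198]
m [208 206 197] [ 95  13 208]
tray [87 85 80] [99 21 87]
trayp [113 111 104] [ 97  20 113]
A [[679.9, -261.0], [676.7, -293.2], [596.3, -283.1], [599.8, -252.3]] c [ 638.2 -272.4   21. ]
B [[642.7, -347.9], [639.9, -380.4], [558.1, -373.2], [562.4, -341.5]] c [ 600.8 -360.7   21. ]
oil long mouth [[551.2, 16.2], [538.5, -80.9], [488.1, -74.0], [502.2, 25.8]] c [520.  -28.2  13. ] 7.5
wet long mouth [[535.0, -210.2], [523.4, -306.5], [472.9, -304.1], [485.2, -204.4]] c [ 504.1 -256.3   13. ] 6.9
cup [ 651.3 -170.3   50. ]
cap [646.1  16.8   9. ]
oil round [458.6   6.1  13. ]
wet round [ 435.  -286.8   13. ]
bottle cap [667.2 -71.8  66. ]
```

Request:
drive_tool --motion '[[[0.0101,-0.0014,-0.0226],[0,0,-0.0146]],[[0.0101,-0.0014,-0.0226],[0,0,-0.0146]],[[0.0101,-0.0014,-0.0226],[0,0,-0.0146]],[[0.0101,-0.0014,-0.0226],[0,0,-0.0146]],[[0.0101,-0.0014,-0.0226],[0,0,-0.0146]],[[0.0101,-0.0014,-0.0226],[0,0,-0.0146]],[[0.0101,-0.0014,-0.0226],[0,0,-0.0146]],[[0.0101,-0.0014,-0.0226],[0,0,-0.0146]],[[0,0,0],[0,0,0]],[[0,0,0],[0,0,0]]]'

```text
time_s: 1.97
ee_pos: [636.2, -272.1, 118.5]
ee_rot: [179.7, 0.0, -96.7]
force: [1.0, 1.3, -0.1]
gripper_width: 60.2
```

```bash
python3 snap.py w3
```

```text
2.02 [ 637.1 -272.3  120.4] [ 1.7994e+02 -1.0000e-02 -9.6730e+01] [-1.  -0.2  0.6] 60.2 [ 0.2 -1.8 -1.4  0.1 -0.2  0.3]
```

View pics/w3.png

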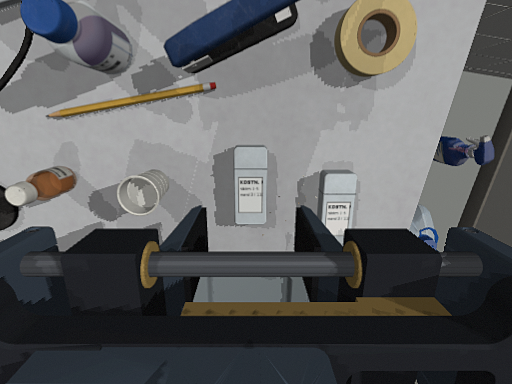

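Run:
```python
from m import *
a,p=load("w3")
w=cast(p,[(234.5,146.5),(267.5,146.5),(267,224.5),(235.5,224.5)],21);print(w.round(1)[:,:2],w.mean(0))
w=cast(p,[(322.5,170.5),(356,172)],21);print(w.round(1)[:,:2])
print(proj(p,[638,-271.7,21]))
# cup rim, bottle
for uv,z in [((142.5,193.5),50),((20,195),66),((6,210),9)]: print(cast(p,uv,z).round(1))
b=cv2.resize(a[130:240,215:370],None,fx=5,fy=5,interpolation=cv2.INTER_CUBIC);cv2.imwrite("pics/w3z.png",b)
```

```text
[[ 682.8 -261.7]
 [ 678.9 -294.2]
 [ 595.7 -285.2]
 [ 599.7 -251.5]] [ 639.30807557 -273.13394782   21.        ]
[[ 648.2 -347.2]
 [ 642.6 -381. ]]
[[249.90357527 188.49877359]]
[[ 653.3 -173.2   50. ]]
[[668.7 -74.2  66. ]]
[[641.9   0.9   9. ]]
```

View pics/w3z.png

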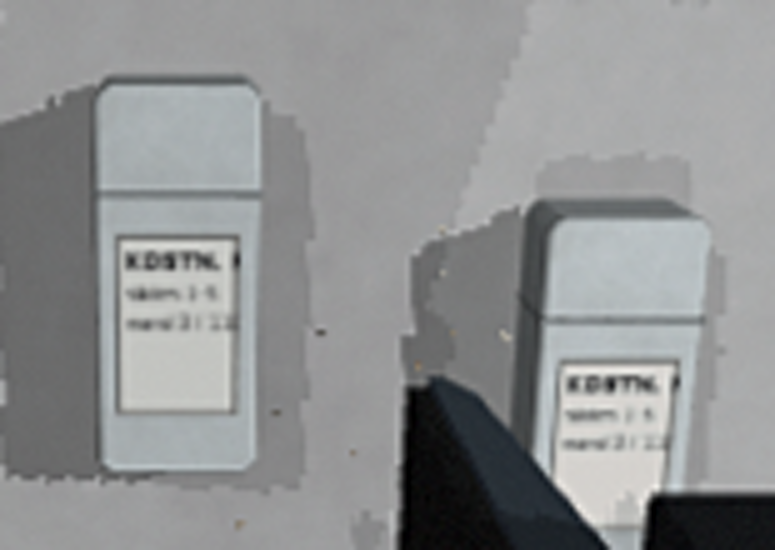

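Request:
drive_tool --motion '[[[0.001,-0.001,-0.018],[0,0,0]],[[0,0,-0.018],[0,0,0]],[[0,0,-0.018],[0,0,0]],[[0,0,-0.018],[0,0,0]],[[0,0,-0.016],[0,0,0]],[[0,0,-0.012],[0,0,0]],[[0,0,-0.009],[0,0,0]],[[0,0,0],[0,0,0]],[[0,0,0],[0,0,0]],[[0,0,0],[0,0,0]]]'

```text
time_s: 2.85
ee_pos: [639.8, -272.9, 12.6]
ee_rot: [-179.9, -0.0, -96.7]
force: [0.1, 0.5, 0.3]
gripper_width: 60.1
```

Request:
drive_tool --motion '[[[0,0,0],[0,0,0]],[[0,0,0],[0,0,0]],[[0,0,0],[0,0,0]],[[0,0,0],[0,0,0]],[[0,0,0],[0,0,0]],[[0,0,0],[0,0,0]],[[0,0,0.005],[0,0,0]],[[0,0,0.015],[0,0,0]],[[0,0,0.02],[0,0,0]],[[0,0,0.02],[0,0,0]]]' --claw 0.2 --force 25

```text
time_s: 3.68
ee_pos: [638.5, -272.3, 71.3]
ee_rot: [179.9, 0.0, -96.7]
force: [0.1, -0.3, -1.0]
gripper_width: 33.8
```

Request:
drive_tool --motion '[[[-0.0119,0.0246,0.011],[0,0,0.12]],[[-0.0119,0.0246,0.011],[0,0,0.12]],[[-0.0119,0.0246,0.011],[0,0,0.12]],[[-0.0119,0.0246,0.011],[0,0,0.12]],[[-0.0119,0.0246,0.011],[0,0,0.12]],[[-0.0119,0.0246,0.011],[0,0,0.12]],[[-0.0119,0.0246,0.011],[0,0,0.12]],[[-0.0119,0.0246,0.011],[0,0,0.12]],[[-0.0119,0.0246,0.011],[0,0,0.12]],[[-0.0119,0.0246,0.011],[0,0,0.12]]]'

```text
time_s: 4.52
ee_pos: [519.1, -25.4, 182.0]
ee_rot: [-180.0, -0.0, -27.6]
force: [0.4, 0.0, 0.2]
gripper_width: 33.7
```

Request:
drive_tool --motion '[[[0,0,0],[0,0,0.12]],[[0,0,0],[0,0,0.12]],[[0,0,0],[0,0,0.1186]],[[0,0,0],[0,0,0]],[[0,0,0],[0,0,0]],[[0,0,0],[0,0,0]],[[0,0,0],[0,0,0]],[[0,0,0],[0,0,0]],[[0,0,0],[0,0,0]],[[0,0,0],[0,0,0]]]'

```text
time_s: 5.35
ee_pos: [520.0, -26.6, 181.1]
ee_rot: [180.0, -0.0, -7.4]
force: [-0.2, 0.1, -1.0]
gripper_width: 33.7
```

```bash
python3 snap.py w4; python3 snap.py t1 top
```

```text
5.4 [520.  -26.5 181.1] [-180.      0.     -7.43] [-0.1 -0.7 -0.3] 33.8 [-0.   0.1 -0.   0.  -0.1 -0.1]
5.45 [520.  -26.5 181.1] [-180.     -0.     -7.42] [0.6 0.6 0. ] 33.5 [ 0.1 -0.1  0.1  0.  -0.  -0.1]
```

View pics/w4.png

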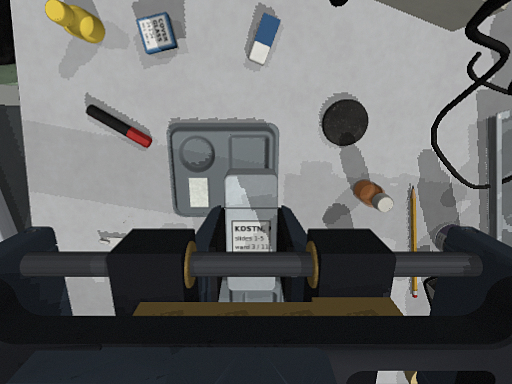

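Run:
```python
import cv2
a=cv2.imread("pics/w4.png")
cv2.imwrite("pics/w4z.png",cv2.resize(a[110:230,155:295],None,fx=5,fy=5,interpolation=cv2.INTER_CUBIC))
```

```text
(no output)
```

View pics/w4z.png

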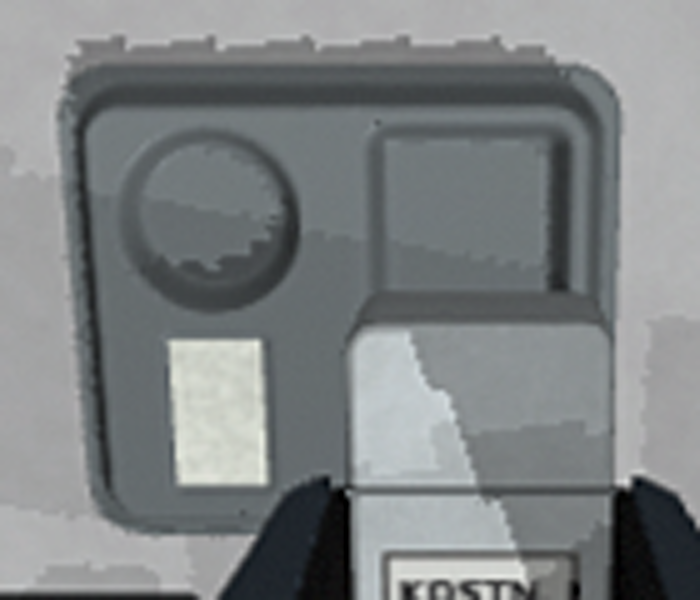

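Run:
```python
from m import *
a,p=load("w4")
z=lambda *q:np.array(q)/5+np.array([155,110])-.4
def R(t): t=np.radians(t);return np.array([[np.cos(t),-np.sin(t)],[np.sin(t),np.cos(t)]])
c=cast(p,z((210,219)),13)[0];print("round",c)
w=cast(p,z((367,210),(572,210),(470,125)),13);print("long mouth L,R at mid, top",w[:,:2].round(1))
o=cast(p,z((67,200),(619,200),(340,62),(170,535)),0);print("outer nearx, farx, lefty, righty",o[:,:2].round(1))
r=R(-7.4)
# in tray axes
for q in list(w)+list(o)+[c]: print((r.T@(q[:2]-[487,-24])).round(1))
# mailer end in hand: top face end corners, tcp z 181 -> underside 170 top 191
m=cast(p,z((350,330),(612,325)),191);print(m.round(1), [(r.T@(q[:2]-[520,-26.5])).round(1) for q in m])
for n,uv,h in [("cap",(345.5,122),9),("bottlecap",(385,203),66),("box",(158,34),21)]:print(n,cast(p,uv,h).round(1))
```

```text
round [456.420821     9.07233554  13.        ]
long mouth L,R at mid, top [[496.1   6.1]
 [547.3  -0.6]
 [524.6  23.6]]
outer nearx, farx, lefty, righty [[417.5  17.3]
 [560.4  -1.6]
 [493.7  42.5]
 [426.  -78.4]]
[ 5.1 31. ]
[56.8 30.9]
[31.2 52.1]
[-74.3  32. ]
[69.9 31.7]
[-1.9 66.8]
[-53.5 -61.8]
[-34.6  28.9]
[[509.9  14.9 191. ]
 [541.7  11.4 191. ]] [array([-15.4,  39.8]), array([16.7, 40.4])]
cap [[645.5  22.8   9. ]]
bottlecap [[667.3 -67.1  66. ]]
box [[440.5 145.1  21. ]]
```

Request:
drive_tool --motion '[[[-0.0016,0.0022,-0.02],[0,0,0]],[[0,0,-0.026],[0,0,0]],[[0,0,-0.026],[0,0,0]],[[0,0,-0.026],[0,0,0]],[[0,0,-0.021],[0,0,0]],[[0,0,-0.015],[0,0,0]],[[0,0,-0.01],[0,0,0]],[[0,0,-0.006],[0,0,0]],[[0,0,-0.006],[0,0,0]],[[0,0,-0.004],[0,0,0]]]'

```text
time_s: 6.28
ee_pos: [518.9, -24.3, 21.2]
ee_rot: [-180.0, -0.1, -7.4]
force: [-0.5, -0.1, -0.2]
gripper_width: 33.8
```

Request:
drive_tool --motion '[[[0,0,-0.003],[0,0,0]],[[0,0,-0.001],[0,0,0]],[[0,0,-0.001],[0,0,0]],[[0,0,0],[0,0,0]],[[0,0,0],[0,0,0]],[[0,0,0],[0,0,0]],[[0,0,0],[0,0,0]],[[0,0,0],[0,0,0]],[[0,0,0],[0,0,0]],[[0,0,0],[0,0,0]]]'

```text
time_s: 7.12
ee_pos: [518.4, -24.3, 16.2]
ee_rot: [180.0, -0.0, -7.4]
force: [-0.6, -0.3, -0.0]
gripper_width: 33.9
```

```bash
python3 snap.py w5; python3 snap.py s5 scene
```

```text
7.17 [518.5 -24.3  16.2] [-1.80e+02 -1.00e-02 -7.41e+00] [-0.1 -0.3 -0.6] 33.8 [ 0.1  0.1 -0.   0.1  0.1 -0.1]
7.22 [518.4 -24.3  16.2] [180.   -0.   -7.4] [0.2 0.  0.5] 33.9 [-0.  -0.  -0.1 -0.  -0.  -0.1]
```

View pics/w5.png

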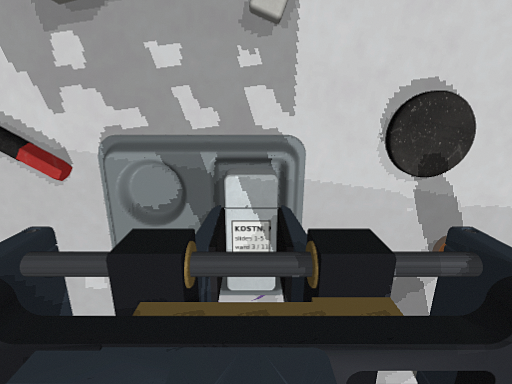

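Request:
drive_tool --motion '[[[0,0,-0.0005],[0,0,0]],[[0,0,-0.0005],[0,0,0]],[[0,0,0],[0,0,0]],[[0,0,0],[0,0,0]],[[0,0,0],[0,0,0]],[[0,0,0],[0,0,0]],[[0,0,0],[0,0,0]],[[0,0,0],[0,0,0]],[[0,0,0],[0,0,0]],[[0,0,0],[0,0,0]]]'

```text
time_s: 8.05
ee_pos: [518.5, -24.3, 15.4]
ee_rot: [-180.0, -0.0, -7.4]
force: [-1.6, 0.2, 4.4]
gripper_width: 33.8
```

Request:
drive_tool --motion '[[[0,0,0],[0,0,0]],[[0,0,0],[0,0,0]],[[0,0,0],[0,0,0]],[[0,0,0],[0,0,0]],[[0,0,0.005],[0,0,0]],[[0,0,0.01],[0,0,0]],[[0,0,0.02],[0,0,0]],[[0,0,0.03],[0,0,0]],[[0,0,0.03],[0,0,0]],[[0,0,0.03],[0,0,0]]]' --claw 0.55

```text
time_s: 8.88
ee_pos: [518.3, -24.3, 142.4]
ee_rot: [-180.0, -0.0, -7.4]
force: [1.9, -0.2, 0.0]
gripper_width: 50.4
```

Request:
drive_tool --motion '[[[0.02,-0.0058,0.01],[0,0,0]],[[0.03,-0.0088,0],[0,0,0]],[[0.03,-0.0088,0],[0,0,0]],[[0.03,-0.0088,0],[0,0,0]],[[0.025,-0.0075,0],[0,0,0]],[[0.0136,-0.004,0],[0,0,0]],[[0,0,0],[0,0,0]],[[0,0,0],[0,0,0]],[[0,0,0],[0,0,0]],[[0,0,0],[0,0,0]]]' --claw 0.62

```text
time_s: 9.72
ee_pos: [665.9, -67.6, 150.7]
ee_rot: [-180.0, 0.0, -7.4]
force: [-0.4, 0.6, 0.4]
gripper_width: 56.2
```

```bash
python3 snap.py w6;python3 snap.py t6 top
```

```text
9.77 [666.  -67.6 150.7] [-1.80e+02  1.00e-02 -7.38e+00] [-0.8 -0.3 -0.8] 55.8 [ 0.   0.2 -0.3  0.1 -0.2 -0. ]
9.82 [666.2 -67.6 150.7] [-180.     -0.     -7.38] [ 1.2 -0.1 -0. ] 56.4 [-0.   0.  -0.3 -0.  -0.2 -0.1]
```

View pics/w6.png

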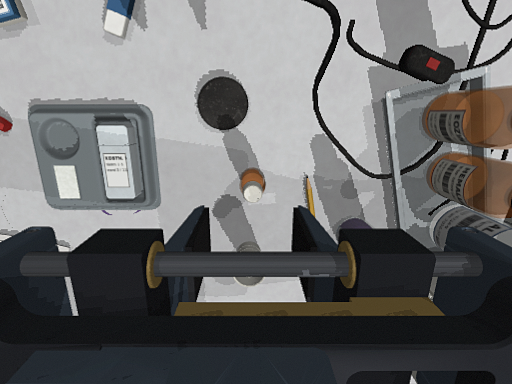

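View pics/t6.png

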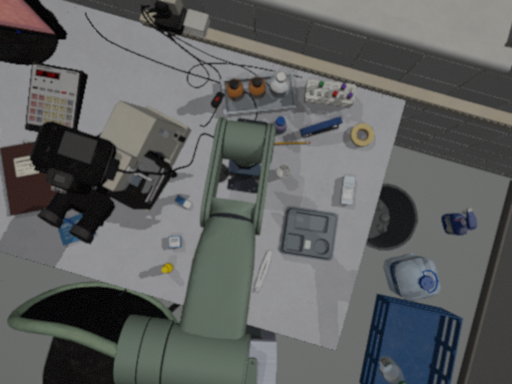

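Run:
```python
from m import *
a,p=load("w6")
h=cv2.cvtColor(a,cv2.COLOR_BGR2HSV)
b=cv2.resize(a[150:215,215:290],None,fx=8,fy=8,interpolation=cv2.INTER_CUBIC);cv2.imwrite("pics/w6z.png",b)
m=cv2.inRange(h,(5,90,40),(25,255,255));m[:150]=0;m[215:]=0;m[:,:215]=0;m[:,290:]=0
ys,xs=np.nonzero(m);print(xs.min(),xs.max(),ys.min(),ys.max())
print(cast(p,(251.5,196.5),66),cast(p,[(241,177),(265,177)],25))
q=cast(p,[(97,124),(133,124),(145,197),(104,199)],25);print(q.round(1))
```

```text
241 264 169 190
[[666.68036458 -71.30300269  66.        ]] [[656.33241292 -59.73142     25.        ]
 [683.25328516 -63.25778912  25.        ]]
[[511.4  18.2  25. ]
 [549.7  13.1  25. ]
 [543.  -68.8  25. ]
 [495.3 -65.   25. ]]
```

View pics/w6z.png

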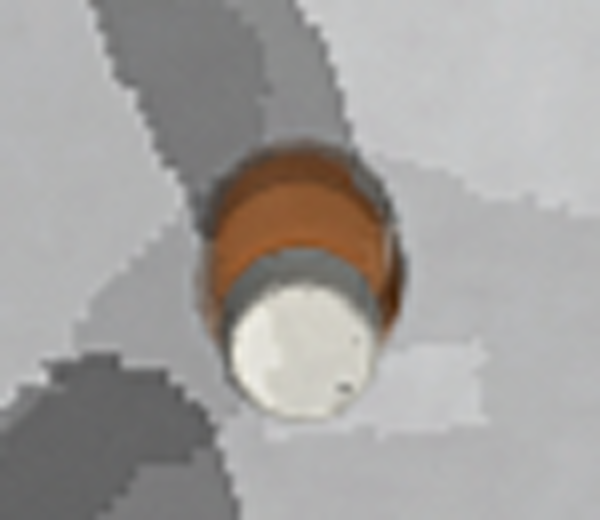

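Run:
```python
from m import *
a,p=load("w6")
print(cast(p,(252.4,193.3),66),cast(p,(252.4,167.3),0),cast(p,(252.4,167.3),20),cast(p,[(239.7,180),(265.4,180)],30))
```

```text
[[667.99434111 -68.11997555  66.        ]] [[670.05948545 -55.34873914   0.        ]] [[670.45134372 -51.34202917  20.        ]] [[654.75252634 -61.78691191  30.        ]
 [683.18230182 -65.51106648  30.        ]]
```

Request:
drive_tool --motion '[[[0.0015,-0.0003,-0.02],[0,0,0]],[[0,0,-0.025],[0,0,0]],[[0,0,-0.025],[0,0,0]],[[0,0,-0.025],[0,0,0]],[[0,0,-0.02],[0,0,0]],[[0,0,-0.014],[0,0,0]],[[0,0,-0.008],[0,0,0]],[[0,0,0],[0,0,0]],[[0,0,0],[0,0,0]],[[0,0,0],[0,0,0]]]'

```text
time_s: 10.65
ee_pos: [669.4, -68.3, 14.6]
ee_rot: [-180.0, -0.1, -7.4]
force: [-0.4, 0.8, -0.4]
gripper_width: 56.5
```

Request:
drive_tool --motion '[[[0,0,0],[0,0,0]],[[0,0,0],[0,0,0]],[[0,0,0],[0,0,0]],[[0,0,0],[0,0,0]],[[0,0,0],[0,0,0]],[[0,0,0],[0,0,0]],[[0,0,0.005],[0,0,0]],[[0,0,0.015],[0,0,0]],[[0,0,0.025],[0,0,0]],[[0,0,0.035],[0,0,0]]]' --claw 0.2 --force 20

```text
time_s: 11.48
ee_pos: [666.4, -68.0, 91.1]
ee_rot: [180.0, 0.4, -7.4]
force: [-0.6, 0.1, -1.1]
gripper_width: 27.9
```

Request:
drive_tool --motion '[[[-0.015,0.0055,0],[0,0,0]],[[-0.03,0.0109,0],[0,0,0]],[[-0.035,0.0127,0],[0,0,0]],[[-0.035,0.0127,0],[0,0,0]],[[-0.035,0.0127,0],[0,0,0]],[[-0.03,0.0109,0],[0,0,0]],[[-0.02,0.0073,0],[0,0,0]],[[-0.0122,0.0045,0],[0,0,0]],[[0,0,-0.01],[0,0,0]],[[0,0,-0.015],[0,0,0]]]'

```text
time_s: 12.32
ee_pos: [456.8, 9.3, 69.5]
ee_rot: [-180.0, -0.3, -7.4]
force: [0.1, -0.0, -0.6]
gripper_width: 28.4
```

Request:
drive_tool --motion '[[[0,0,-0.01],[0,0,0]],[[0,0,-0.005],[0,0,0]],[[0,0,0],[0,0,0]],[[0,0,0],[0,0,0]],[[0,0,0],[0,0,0]],[[0,0,0],[0,0,0]],[[0,0,0],[0,0,0]],[[0,0,0],[0,0,0]],[[0,0,0],[0,0,0]],[[0,0,0],[0,0,0]]]'

```text
time_s: 13.15
ee_pos: [456.4, 8.9, 53.3]
ee_rot: [-180.0, -0.0, -7.4]
force: [0.4, 0.1, -1.9]
gripper_width: 28.2
```

```bash
python3 snap.py w7
```

```text
13.2 [456.3   8.9  53.2] [-1.8e+02 -1.0e-02 -7.4e+00] [-0.6  1.9 -1.4] 27.8 [-0.   0.  -0.1  0.   0.   0. ]
```

View pics/w7.png

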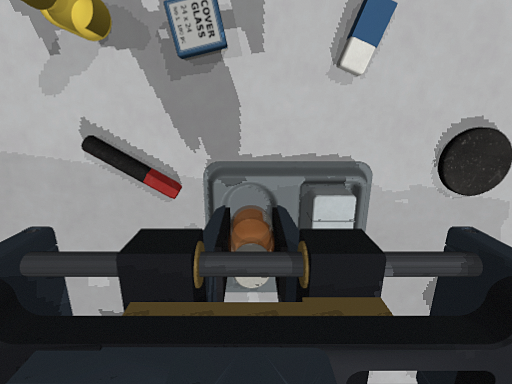

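Request:
drive_tool --motion '[[[0,0,-0.011],[0,0,0]],[[0,0,-0.01],[0,0,0]],[[0,0,-0.006],[0,0,0]],[[0,0,-0.004],[0,0,0]],[[0,0,-0.002],[0,0,0]],[[0,0,-0.001],[0,0,0]],[[0,0,-0.001],[0,0,0]],[[0,0,0],[0,0,0]],[[0,0,0],[0,0,0]],[[0,0,0],[0,0,0]]]'

```text
time_s: 14.03
ee_pos: [456.5, 8.9, 18.4]
ee_rot: [-180.0, -0.0, -7.4]
force: [-0.4, 1.0, -0.9]
gripper_width: 28.1
```

Request:
drive_tool --motion '[[[0,0,-0.0005],[0,0,0]],[[0,0,-0.0005],[0,0,0]],[[0,0,-0.0004],[0,0,0]],[[0,0,0],[0,0,0]],[[0,0,0],[0,0,0]],[[0,0,0],[0,0,0]],[[0,0,0],[0,0,0]],[[0,0,0],[0,0,0]],[[0,0,0],[0,0,0]],[[0,0,0],[0,0,0]]]'

```text
time_s: 14.87
ee_pos: [456.5, 9.0, 17.4]
ee_rot: [-180.0, -0.0, -7.4]
force: [-1.3, -0.4, 5.9]
gripper_width: 28.3
```

Request:
drive_tool --motion '[[[0,0,0],[0,0,0]],[[0,0,0],[0,0,0]],[[0,0,0],[0,0,0]],[[0,0,0],[0,0,0]],[[0,0,0.005],[0,0,0]],[[0,0,0.015],[0,0,0]],[[0,0,0.03],[0,0,0]],[[0,0,0.04],[0,0,0]],[[0,0,0.04],[0,0,0]],[[0,0,0.01],[0,0,0]]]' --claw 0.52

```text
time_s: 15.7
ee_pos: [459.7, 8.9, 162.9]
ee_rot: [-179.9, -0.6, -7.4]
force: [1.1, 0.5, -0.0]
gripper_width: 47.5
```

Request:
drive_tool --motion '[[[0.01,-0.025,0],[0,0,-0.12]],[[0.013,-0.034,0],[0,0,-0.12]],[[0.013,-0.034,0],[0,0,-0.12]],[[0.013,-0.034,0],[0,0,-0.12]],[[0.013,-0.034,0],[0,0,-0.12]],[[0.013,-0.034,0],[0,0,-0.12]],[[0.013,-0.034,0],[0,0,-0.12]],[[0.013,-0.034,0],[0,0,-0.12]],[[0.013,-0.034,0],[0,0,-0.12]],[[0.013,-0.034,0],[0,0,-0.12]]]' --claw 0.66

```text
time_s: 16.53
ee_pos: [583.5, -323.8, 156.9]
ee_rot: [180.0, 0.0, -76.5]
force: [1.0, 0.0, 1.0]
gripper_width: 60.5
```

Request:
drive_tool --motion '[[[0.012,-0.025,0],[0,0,-0.12]],[[0.0065,-0.0135,0],[0,0,-0.12]],[[0,0,0],[0,0,-0.12]],[[0,0,0],[0,0,0]],[[0,0,0],[0,0,0]],[[0,0,0],[0,0,0]],[[0,0,0],[0,0,0]],[[0,0,0],[0,0,0]],[[0,0,0],[0,0,0]],[[0,0,0],[0,0,0]]]'

```text
time_s: 17.37
ee_pos: [601.8, -360.3, 157.0]
ee_rot: [-180.0, -0.0, -96.7]
force: [-0.2, -0.1, 0.6]
gripper_width: 59.9
```

```bash
python3 snap.py w8; python3 snap.py s8 scene
python3 - <<'E'
import cv2
a=cv2.imread("pics/w8.png");cv2.imwrite("pics/w8z.png",cv2.resize(a[:260],None,fx=1.5,fy=1.5))
E
```

```text
17.42 [ 601.8 -360.3  156.9] [-1.7999e+02 -1.0000e-02 -9.6750e+01] [1.  0.6 0.3] 60.3 [-0.1  0.1 -0.2 -0.   0.1  0.2]
17.47 [ 601.8 -360.4  156.9] [-1.7999e+02 -1.0000e-02 -9.6750e+01] [-0.5 -0.2 -0.1] 60.2 [-0.1  0.2 -0.1 -0.   0.   0.1]
```

View pics/w8z.png

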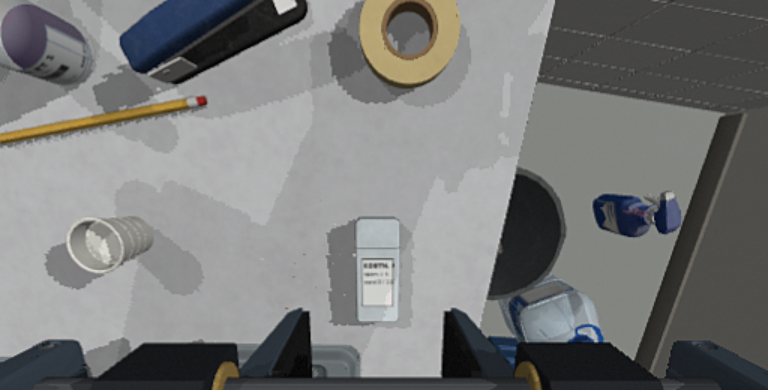

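View pics/s8.png

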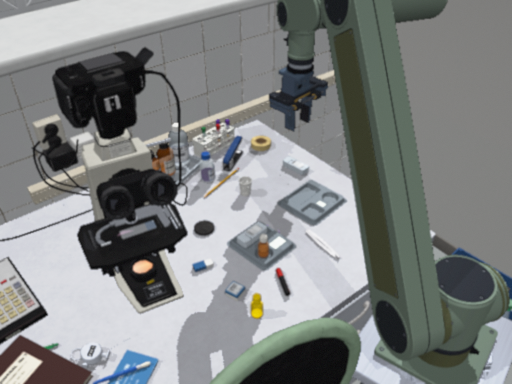

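Run:
```python
from m import *
a,p=load("w8")
z=lambda *q:np.array(q)/1.5-.2
w=cast(p,z((356,217.5),(399.5,217.5),(398.5,321),(357.5,321)),21);print(w.round(1)[:,:2],w.mean(0))
b=cv2.resize(a[135:225,225:280],None,fx=6,fy=6,interpolation=cv2.INTER_CUBIC);cv2.imwrite("pics/w8y.png",b)
```

```text
[[ 646.  -350.4]
 [ 642.1 -383. ]
 [ 559.2 -373.6]
 [ 563.2 -340.6]] [ 602.64328635 -361.9177373    21.        ]
```

View pics/w8y.png

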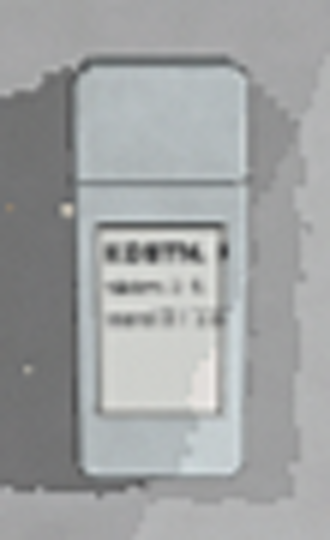

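Request:
drive_tool --motion '[[[0.0008,-0.0012,-0.02],[0,0,0]],[[0,0,-0.027],[0,0,0]],[[0,0,-0.027],[0,0,0]],[[0,0,-0.027],[0,0,0]],[[0,0,-0.021],[0,0,0]],[[0,0,-0.0145],[0,0,0]],[[0,0,-0.009],[0,0,0]],[[0,0,0],[0,0,0]],[[0,0,0],[0,0,0]],[[0,0,0],[0,0,0]]]'

```text
time_s: 18.3
ee_pos: [603.6, -362.3, 12.7]
ee_rot: [-179.9, -0.1, -96.8]
force: [0.2, 0.8, 0.7]
gripper_width: 60.3
```

Request:
drive_tool --motion '[[[0,0,0],[0,0,0]],[[0,0,0],[0,0,0]],[[0,0,0],[0,0,0]],[[0,0,0],[0,0,0]],[[0,0,0],[0,0,0]],[[0,0,0],[0,0,0]],[[0,0,0.005],[0,0,0]],[[0,0,0.015],[0,0,0]],[[0,0,0.025],[0,0,0]],[[0,0,0.035],[0,0,0]]]' --claw 0.2 --force 25

```text
time_s: 19.13
ee_pos: [600.7, -360.6, 89.0]
ee_rot: [179.6, 0.2, -96.8]
force: [0.6, -1.0, 0.2]
gripper_width: 33.6
```

Request:
drive_tool --motion '[[[-0.0098,0.0108,0.02],[0,0,0.12]],[[-0.0098,0.0108,0.02],[0,0,0.12]],[[-0.0098,0.0108,0.02],[0,0,0.12]],[[-0.0098,0.0108,0.02],[0,0,0.12]],[[-0.0098,0.0108,0.01],[0,0,0.12]],[[-0.0098,0.0108,0],[0,0,0.12]],[[-0.0098,0.0108,0],[0,0,0.12]],[[-0.0098,0.0108,0],[0,0,0.12]],[[-0.0098,0.0108,0],[0,0,0.12]],[[-0.0098,0.0108,0],[0,0,0.12]]]'

```text
time_s: 19.97
ee_pos: [503.9, -253.2, 181.4]
ee_rot: [-180.0, -0.0, -27.7]
force: [-0.2, 0.5, -0.5]
gripper_width: 34.0
```

Request:
drive_tool --motion '[[[0,0,0],[0,0,0.12]],[[0,0,0],[0,0,0.12]],[[0,0,0],[0,0,0.1195]],[[0,0,0],[0,0,0]],[[0,0,0],[0,0,0]],[[0,0,0],[0,0,0]],[[0,0,0],[0,0,0]],[[0,0,0],[0,0,0]],[[0,0,0],[0,0,0]],[[0,0,0],[0,0,0]]]'

```text
time_s: 20.8
ee_pos: [504.6, -253.8, 181.2]
ee_rot: [-180.0, -0.0, -7.5]
force: [0.4, -0.9, -0.3]
gripper_width: 34.0
```

```bash
python3 snap.py w9
python3 - <<'E'
import cv2
a=cv2.imread("pics/w9.png")
cv2.imwrite("pics/w9z.png",cv2.resize(a[110:230,135:295],None,fx=5,fy=5,interpolation=cv2.INTER_CUBIC))
E
```

```text
20.85 [ 504.6 -253.8  181.3] [-180.     -0.     -7.45] [ 0.4 -0.2 -0.2] 33.8 [ 0.  -0.   0.  -0.1  0.  -0.1]
```

View pics/w9.png

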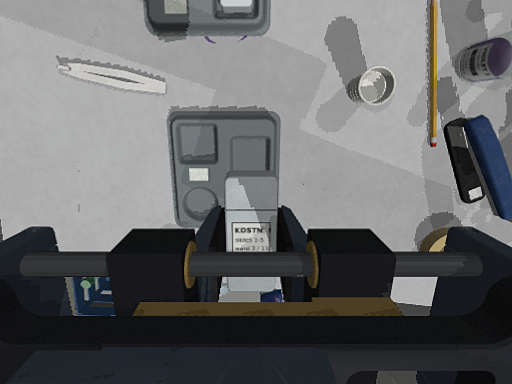

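View pics/w9z.png

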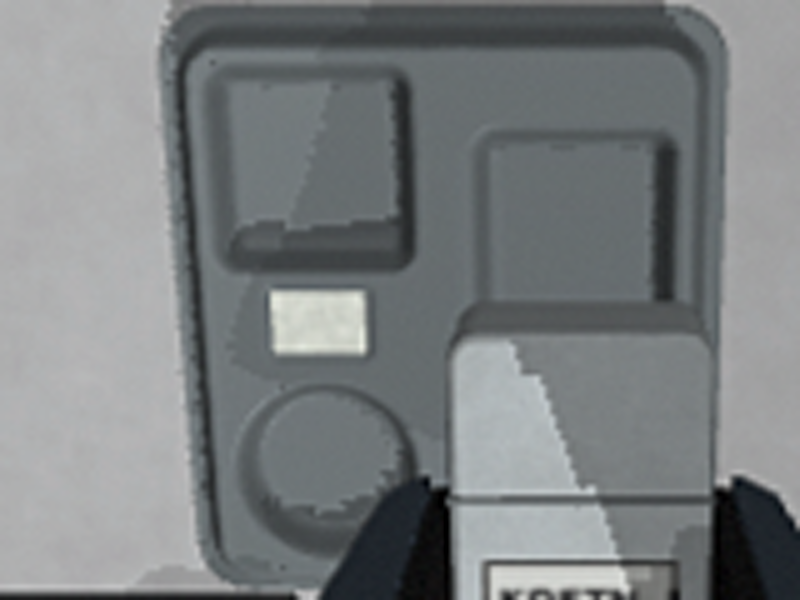

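Run:
```python
from m import *
a,p=load("w9")
z=lambda *q:np.array(q)/5+np.array([135,110])-.4
def R(t): t=np.radians(t);return np.array([[np.cos(t),-np.sin(t)],[np.sin(t),np.cos(t)]])
r=R(-7.4);O=np.array([472,-249.5])
def t(n,q,h):
    for w in cast(p,z(*q),h): print(n,w[:2].round(1),(r.T@(w[:2]-O)).round(1))
t("box corners exp(-33+-25.5,40+-25.5)",[(204,66),(411,66),(414,270),(215,270)],13)
t("round exp(-33,-40)",[(328,469)],13)
t("long exp 33+-25.5",[(478,210),(677,210)],13);t("longtop exp 50",[(580,130)],13)
t("outer exp +-72.5",[(168,100),(728,100),(203,500)],0)
t("outer exp +-79.5",[(450,4),(260,588)],0)
m=cast(p,z((452,340),(712,340)),191);print([(r.T@(q[:2]-[504.6,-253.8])).round(1) for q in m])
```

```text
box corners exp(-33+-25.5,40+-25.5) [ 422.3 -177.8] [-58.6  64.7]
box corners exp(-33+-25.5,40+-25.5) [ 472.5 -184.4] [-7.9 64.6]
box corners exp(-33+-25.5,40+-25.5) [ 464.9 -234.5] [-9. 14.]
box corners exp(-33+-25.5,40+-25.5) [ 414.6 -227.8] [-59.8  14.1]
round exp(-33,-40) [ 433.4 -284.4] [-33.8 -39.6]
long exp 33+-25.5 [ 483.4 -221.5] [ 7.7 29.3]
long exp 33+-25.5 [ 533.2 -228.1] [57.9 29.1]
longtop exp 50 [ 511.5 -205.2] [33.5 49.1]
outer exp +-72.5 [ 407.8 -184.9] [-72.   55.8]
outer exp +-72.5 [ 549.9 -203.7] [71.4 55.5]
outer exp +-72.5 [ 394.1 -292.9] [-71.7 -53.1]
outer exp +-79.5 [ 483.1 -171.1] [ 0.9 79.2]
outer exp +-79.5 [ 404.6 -321.1] [-57.6 -79.7]
[array([-15.2,  38.6]), array([16.7, 38.5])]
```

Run:
```python
import cv2
a=cv2.imread("pics/w6.png")
cv2.imwrite("pics/w6y.png",cv2.resize(a[95:215,20:170],None,fx=5,fy=5,interpolation=cv2.INTER_CUBIC))
```

```text
(no output)
```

View pics/w6y.png

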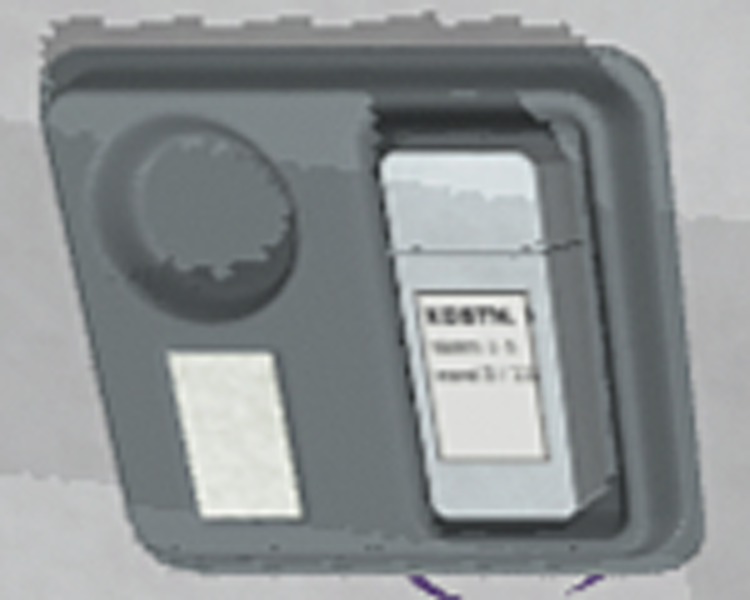

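Run:
```python
from m import *
a,p=load("w6")
z=lambda *q:np.array(q)/5+np.array([20,95])-.4
def R(t): t=np.radians(t);return np.array([[np.cos(t),-np.sin(t)],[np.sin(t),np.cos(t)]])
r=R(-7.4);O=np.array([485.5,-21.3])
def t(n,q,h):
    for w in cast(p,z(*q),h): print(n,w[:2].round(1),(r.T@(w[:2]-O)).round(1))
t("mailer top ends",[(460,151),(505,522)],25)
t("mailer sides",[(404,330),(556,330)],25)
t("mouth ends",[(450,97),(530,537)],13)
t("outer y",[(350,46),(400,570)],0)
t("label",[(235,435)],13)
t("round",[(197,218)],13)
```

```text
mailer top ends [526.7  15.3] [36.1 41.6]
mailer top ends [514.4 -67.5] [ 34.6 -42.1]
mailer sides [503.8 -20.8] [18.1  2.8]
mailer sides [537.4 -25.2] [52.   2.8]
mouth ends [521.6  27.2] [29.5 52.7]
mouth ends [512.8 -75.1] [ 34.  -49.9]
outer y [495.4  41.8] [ 1.7 63.9]
outer y [470.8 -83. ] [ -6.6 -63.1]
label [450.  -41.2] [-32.7 -24.3]
round [457.5   9. ] [-31.7  26.4]
```

Request:
drive_tool --motion '[[[-0.0008,0.0024,-0.02],[0,0,0]],[[0,0,-0.026],[0,0,0]],[[0,0,-0.026],[0,0,0]],[[0,0,-0.026],[0,0,0]],[[0,0,-0.021],[0,0,0]],[[0,0,-0.015],[0,0,0]],[[0,0,-0.01],[0,0,0]],[[0,0,-0.006],[0,0,0]],[[0,0,-0.006],[0,0,0]],[[0,0,-0.004],[0,0,0]]]'

```text
time_s: 21.68
ee_pos: [504.3, -251.6, 21.3]
ee_rot: [180.0, -0.1, -7.4]
force: [-0.1, -0.7, -1.3]
gripper_width: 33.4
```

Request:
drive_tool --motion '[[[0,0,-0.003],[0,0,0]],[[0,0,-0.001],[0,0,0]],[[0,0,-0.0008],[0,0,0]],[[0,0,0],[0,0,0]],[[0,0,0],[0,0,0]],[[0,0,0],[0,0,0]],[[0,0,0],[0,0,0]],[[0,0,0],[0,0,0]],[[0,0,0],[0,0,0]],[[0,0,0],[0,0,0]]]'

```text
time_s: 22.52
ee_pos: [503.8, -251.4, 16.5]
ee_rot: [-180.0, -0.0, -7.4]
force: [0.4, 0.0, -0.4]
gripper_width: 33.7
```

Request:
drive_tool --motion '[[[0,0,-0.0005],[0,0,0]],[[0,0,-0.0005],[0,0,0]],[[0,0,0],[0,0,0]],[[0,0,0],[0,0,0]],[[0,0,0],[0,0,0]],[[0,0,0],[0,0,0]],[[0,0,0],[0,0,0]],[[0,0,0],[0,0,0]],[[0,0,0],[0,0,0]],[[0,0,0],[0,0,0]]]'

```text
time_s: 23.35
ee_pos: [503.9, -251.4, 15.7]
ee_rot: [180.0, -0.0, -7.4]
force: [-2.0, 0.5, 4.6]
gripper_width: 33.7
```

```bash
python3 snap.py w10
```

```text
23.4 [ 503.9 -251.4   15.8] [ 1.80e+02 -2.00e-02 -7.43e+00] [-1.2  0.6  5.1] 33.8 [-0.1  0.   0.1 -0.1  0.   0. ]
```

View pics/w10.png

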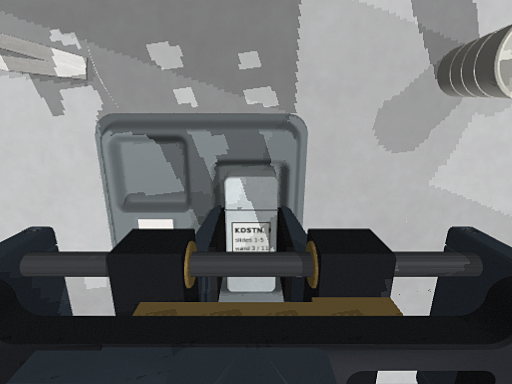

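Request:
drive_tool --motion '[[[0,0,0],[0,0,0]],[[0,0,0],[0,0,0]],[[0,0,0],[0,0,0]],[[0,0,0],[0,0,0]],[[0,0,0.005],[0,0,0]],[[0,0,0.015],[0,0,0]],[[0,0,0.03],[0,0,0]],[[0,0,0.035],[0,0,0]],[[0,0.01,0.035],[0,0,0]],[[0,0.025,0.02],[0,0,0]]]' --claw 0.55

```text
time_s: 24.23
ee_pos: [505.7, -218.9, 159.7]
ee_rot: [179.8, -0.4, -7.6]
force: [0.9, 0.1, 0.3]
gripper_width: 50.0
```

Request:
drive_tool --motion '[[[-0.0065,0.0395,0],[0,0,0]],[[-0.0065,0.0395,0],[0,0,0]],[[-0.0065,0.0395,0],[0,0,0]],[[-0.0065,0.0395,0],[0,0,0]],[[-0.0065,0.0395,0],[0,0,0]],[[-0.0065,0.0395,0],[0,0,0]],[[-0.0065,0.0395,0],[0,0,0]],[[-0.0065,0.0395,0],[0,0,0]],[[-0.0065,0.0285,0],[0,0,0]],[[-0.0063,0.018,0],[0,0,0]]]' --claw 0.66

```text
time_s: 25.07
ee_pos: [438.5, 148.9, 155.9]
ee_rot: [-179.9, -0.0, -7.3]
force: [-0.1, 0.1, -0.0]
gripper_width: 60.5
```

Request:
drive_tool --motion '[[[0,0,0],[0,0,0]],[[0,0,0],[0,0,0]],[[0,0,0],[0,0,0]],[[0,0,0],[0,0,0]],[[0,0,0],[0,0,0]],[[0,0,0],[0,0,0]],[[0,0,0],[0,0,0]],[[0,0,0],[0,0,0]],[[0,0,0],[0,0,0]],[[0,0,0],[0,0,0]]]'

```text
time_s: 25.9
ee_pos: [439.1, 146.0, 155.5]
ee_rot: [-180.0, -0.0, -7.4]
force: [1.0, -0.0, -0.0]
gripper_width: 60.6
```

```bash
python3 snap.py w11; python3 snap.py s11 scene
python3 - <<'E'
import cv2
a=cv2.imread("pics/w11.png");cv2.imwrite("pics/w11z.png",cv2.resize(a[:260],None,fx=1.5,fy=1.5))
E
```

```text
25.95 [439.1 146.1 155.5] [ 1.80e+02 -1.00e-02 -7.44e+00] [ 0.2  0.7 -0.4] 60.4 [ 0.2 -0.   0.1 -0.  -0.1 -0. ]
26.0 [439.1 146.1 155.5] [-1.80e+02 -1.00e-02 -7.43e+00] [-0.4 -0.6  0.1] 60.3 [ 0.1 -0.1 -0.1 -0.  -0.   0. ]
```

View pics/w11z.png

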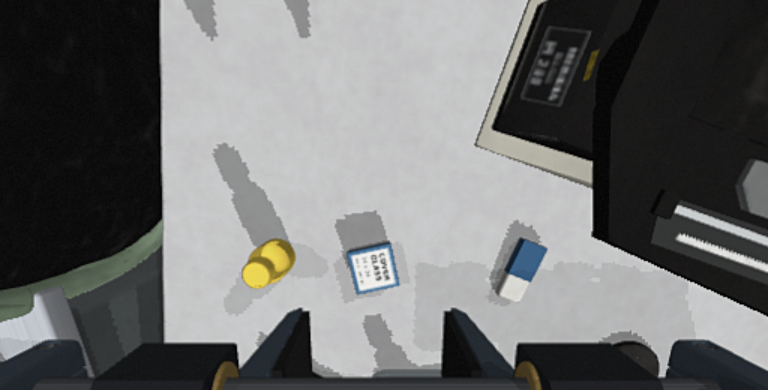

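View pics/s11.png

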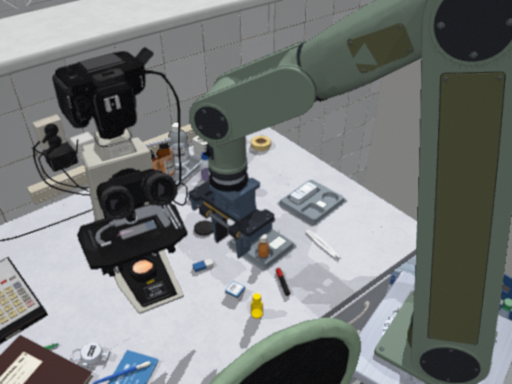

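Run:
```python
from m import *
a,p=load("w11")
b=cv2.resize(a[150:205,220:280],None,fx=10,fy=10,interpolation=cv2.INTER_CUBIC);cv2.imwrite("pics/w11y.png",b)
h=cv2.cvtColor(a,cv2.COLOR_BGR2HSV)
m=cv2.inRange(h,(95,90,60),(120,255,255));m[:150]=0;m[205:]=0;m[:,:222]=0;m[:,280:]=0
c=cv2.convexHull(np.argwhere(m)[:,::-1].astype(np.int32))
print(ln(p,c.astype(float),21),cv2.minAreaRect(c))
```

```text
((437.2584228515625, 148.44732666015625), (34.05466842651367, 34.76641845703125), 5.088881969451904) ((248.256103515625, 178.6951141357422), (28.984859466552734, 29.403919219970703), 77.90524291992188)
```

View pics/w11y.png

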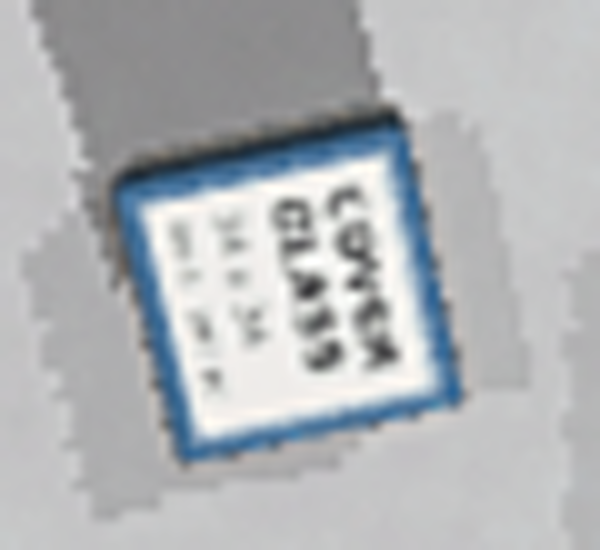

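Request:
drive_tool --motion '[[[-0.0017,0.0004,-0.02],[0,0,0.05]],[[0,0,-0.027],[0,0,0.08]],[[0,0,-0.027],[0,0,0.088]],[[0,0,-0.027],[0,0,0]],[[0,0,-0.021],[0,0,0]],[[0,0,-0.0142],[0,0,0]],[[0,0,-0.008],[0,0,0]],[[0,0,0],[0,0,0]],[[0,0,0],[0,0,0]],[[0,0,0],[0,0,0]]]'

```text
time_s: 26.83
ee_pos: [438.2, 146.8, 12.2]
ee_rot: [-180.0, -0.1, 5.1]
force: [-0.1, -0.1, 1.1]
gripper_width: 60.4
```

Request:
drive_tool --motion '[[[0,0,0],[0,0,0]],[[0,0,0],[0,0,0]],[[0,0,0],[0,0,0]],[[0,0,0],[0,0,0]],[[0,0,0],[0,0,0]],[[0,0,0],[0,0,0]],[[0,0,0.005],[0,0,0]],[[0,0,0.015],[0,0,0]],[[0,0,0.03],[0,0,0]],[[0,0,0.04],[0,0,0]]]' --claw 0.2 --force 20

```text
time_s: 27.67
ee_pos: [435.0, 145.8, 100.2]
ee_rot: [179.9, 0.4, 5.1]
force: [1.7, 0.8, -0.7]
gripper_width: 35.1
```

Request:
drive_tool --motion '[[[0,-0.015,0.03],[0,0,0]],[[0,-0.025,0.02],[0,0,0]],[[0.001,-0.039,0],[0,0,-0.03]],[[0.001,-0.039,0],[0,0,-0.03]],[[0.001,-0.039,0],[0,0,-0.03]],[[0.001,-0.039,0],[0,0,-0.03]],[[0.001,-0.039,0],[0,0,-0.03]],[[0.001,-0.039,0],[0,0,-0.03]],[[0.0007,-0.039,0],[0,0,-0.03]],[[0,-0.0255,0],[0,0,-0.008]]]'

```text
time_s: 28.5
ee_pos: [443.8, -195.2, 151.4]
ee_rot: [179.9, -0.0, -7.6]
force: [0.8, 0.4, -0.6]
gripper_width: 35.0
```

Request:
drive_tool --motion '[[[0,-0.014,-0.01],[0,0,0]],[[0,0,-0.01],[0,0,0]],[[0,0,0],[0,0,0]],[[0,0,0],[0,0,0]],[[0,0,0],[0,0,0]],[[0,0,0],[0,0,0]],[[0,0,0],[0,0,0]],[[0,0,0],[0,0,0]],[[0,0,0],[0,0,0]],[[0,0,0],[0,0,0]]]'

```text
time_s: 29.33
ee_pos: [444.1, -205.8, 131.5]
ee_rot: [180.0, -0.0, -7.4]
force: [0.2, 0.2, -0.7]
gripper_width: 34.8
```

```bash
python3 snap.py w12
python3 - <<'E'
import cv2
a=cv2.imread("pics/w12.png");cv2.imwrite("pics/w12z.png",cv2.resize(a[90:290,150:350],None,fx=3,fy=3,interpolation=cv2.INTER_CUBIC))
E
```

```text
29.38 [ 444.1 -205.8  131.4] [ 1.80e+02 -2.00e-02 -7.42e+00] [-0.1 -0.3 -0.7] 34.8 [-0.1  0.1  0.  -0.1 -0.   0. ]
```

View pics/w12z.png

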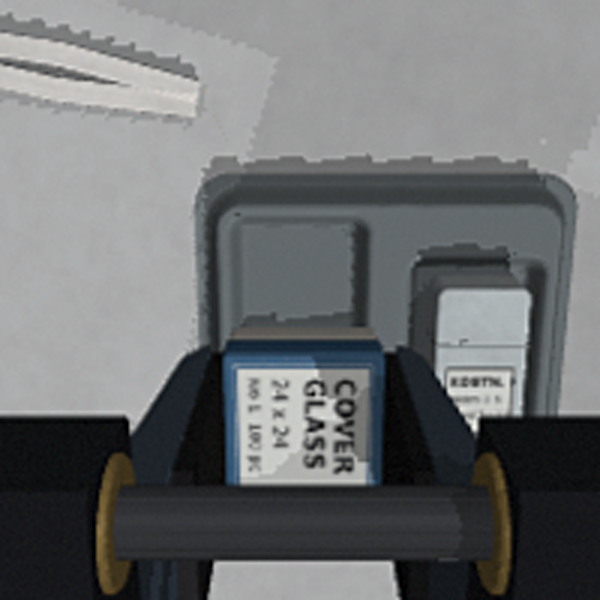

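Run:
```python
from m import *
a,p=load("w12")
z=lambda *q:np.array(q)/3+np.array([150,90])-.33
def R(t): t=np.radians(t);return np.array([[np.cos(t),-np.sin(t)],[np.sin(t),np.cos(t)]])
r=R(-7.4);O=np.array([444.1,-205.8])
def t(n,q,h):
    for w in cast(p,z(*q),h): print(n,(r.T@(w[:2]-O)).round(1))
t("box far edge exp 17.5",[(225,342),(384,342)],141)
t("pocket mouth exp -25.5,25.5;25.5",[(231,280),(368,280),(300,216)],13)
t("outer exp y 39.5; x -39.5,105.5",[(380,172),(194,260),(571,260)],0)
t("mailer end rel pocket: exp y=2",[(440,290),(530,290)],25)
t("long mouth top: exp y 10",[(475,258)],13)
```

```text
box far edge exp 17.5 [-15.9  21.6]
box far edge exp 17.5 [17.6 21.5]
pocket mouth exp -25.5,25.5;25.5 [-26.    1.5]
pocket mouth exp -25.5,25.5;25.5 [24.7  1.4]
pocket mouth exp -25.5,25.5;25.5 [-0.4 25.4]
outer exp y 39.5; x -39.5,105.5 [29.4 39.6]
outer exp y 39.5; x -39.5,105.5 [-41.2   6. ]
outer exp y 39.5; x -39.5,105.5 [103.7   5.8]
mailer end rel pocket: exp y=2 [49.4  0.8]
mailer end rel pocket: exp y=2 [81.5  0.8]
long mouth top: exp y 10 [63.8  9.7]
```

Request:
drive_tool --motion '[[[-0.0019,-0.0034,-0.015],[0,0,0]],[[0,0,-0.022],[0,0,0]],[[0,0,-0.022],[0,0,0]],[[0,0,-0.02],[0,0,0]],[[0,0,-0.013],[0,0,0]],[[0,0,-0.008],[0,0,0]],[[0,0,-0.006],[0,0,0]],[[0,0,-0.004],[0,0,0]],[[0,0,-0.003],[0,0,0]],[[0,0,-0.0015],[0,0,0]]]'

```text
time_s: 30.22
ee_pos: [442.5, -209.6, 17.0]
ee_rot: [180.0, -0.1, -7.4]
force: [0.5, 0.1, -0.5]
gripper_width: 35.0
```

Request:
drive_tool --motion '[[[0,0,-0.0005],[0,0,0]],[[0,0,-0.0003],[0,0,0]],[[0,0,0],[0,0,0]],[[0,0,0],[0,0,0]],[[0,0,0],[0,0,0]],[[0,0,0],[0,0,0]],[[0,0,0],[0,0,0]],[[0,0,0],[0,0,0]],[[0,0,0],[0,0,0]],[[0,0,0],[0,0,0]]]'

```text
time_s: 31.05
ee_pos: [442.1, -209.4, 16.0]
ee_rot: [-180.0, -0.0, -7.4]
force: [-0.6, -0.6, -1.0]
gripper_width: 35.2
```

```bash
python3 snap.py w13
```

```text
31.1 [ 442.1 -209.4   16. ] [ 1.80e+02 -1.00e-02 -7.43e+00] [-0.4  0.6 -1. ] 34.7 [ 0.1 -0.  -0.   0.1  0.1 -0. ]
```

View pics/w13.png

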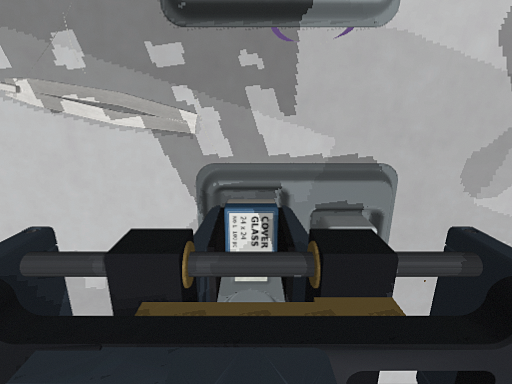

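Request:
drive_tool --motion '[[[0,0,-0.0005],[0,0,0]],[[0,0,-0.0004],[0,0,0]],[[0,0,0],[0,0,0]],[[0,0,0],[0,0,0]],[[0,0,0],[0,0,0]],[[0,0,0],[0,0,0]],[[0,0,0],[0,0,0]],[[0,0,0],[0,0,0]],[[0,0,0],[0,0,0]],[[0,0,0],[0,0,0]]]'

```text
time_s: 31.93
ee_pos: [442.2, -209.4, 15.7]
ee_rot: [180.0, -0.0, -7.4]
force: [-0.8, 1.2, 5.5]
gripper_width: 35.4
```

Request:
drive_tool --motion '[[[0,0,0],[0,0,0]],[[0,0,0],[0,0,0]],[[0,0,0],[0,0,0]],[[0,0,0],[0,0,0]],[[0,0,0.005],[0,0,0]],[[0,0,0.015],[0,0,0]],[[0,0,0.03],[0,0,0]],[[0,0,0.035],[0,0,0]],[[0.01,0,0.035],[0,0,0]],[[0.02,0.005,0.02],[0,0,0]]]' --claw 0.55

```text
time_s: 32.77
ee_pos: [472.1, -205.3, 159.2]
ee_rot: [179.9, -0.2, -7.5]
force: [0.9, -0.9, 0.6]
gripper_width: 50.2
```

Request:
drive_tool --motion '[[[0.03,0.006,0],[0,0,0]],[[0.035,0.007,0],[0,0,0]],[[0.035,0.007,0],[0,0,0]],[[0.035,0.007,0],[0,0,0]],[[0.03,0.005,0],[0,0,0]],[[0.014,0.003,0],[0,0,0]],[[0,0,0],[0,0,0]],[[0,0,0],[0,0,0]],[[0,0,0],[0,0,0]],[[0,0,0],[0,0,0]]]' --claw 0.68

```text
time_s: 33.6
ee_pos: [649.9, -169.7, 155.3]
ee_rot: [180.0, 0.0, -7.5]
force: [-0.6, 0.0, -0.6]
gripper_width: 61.8
```

```bash
python3 snap.py w14a>/dev/null; python3 snap.py w14
python3 - <<'E'
import cv2
a=cv2.imread("pics/w14.png");cv2.imwrite("pics/w14z.png",cv2.resize(a[:260],None,fx=1.5,fy=1.5))
E
```

```text
33.7 [ 650.2 -169.7  155.5] [180.     0.    -7.48] [ 0.6 -0.1  0.2] 62.1 [-0.   0.2 -0.4  0.   0.   0.1]
```

View pics/w14z.png

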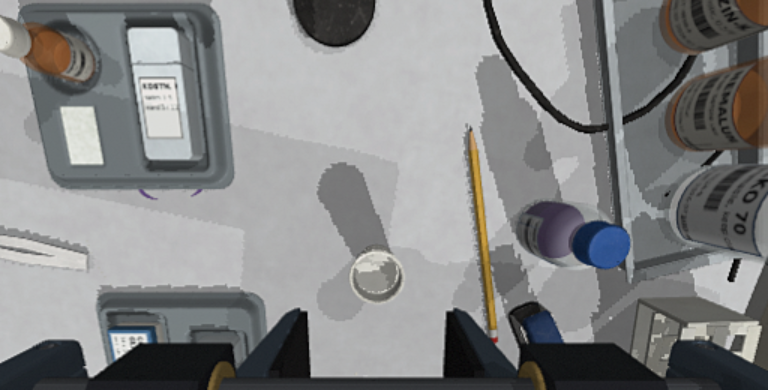

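Run:
```python
from m import *
a,p=load("w14")
b=cv2.resize(a[155:215,225:280],None,fx=9,fy=9,interpolation=cv2.INTER_CUBIC);cv2.imwrite("pics/w14y.png",b)
print(cast(p,[(251,183.8),(233.8,183.8),(268.6,183.8),(251,166.5),(251,201.8)],50))
```

```text
[[ 651.33745144 -165.95348805   50.        ]
 [ 633.2376319  -163.55306479   50.        ]
 [ 669.85951774 -168.40979119   50.        ]
 [ 653.78322867 -147.45546274   50.        ]
 [ 648.69582358 -185.93282772   50.        ]]
```

View pics/w14y.png

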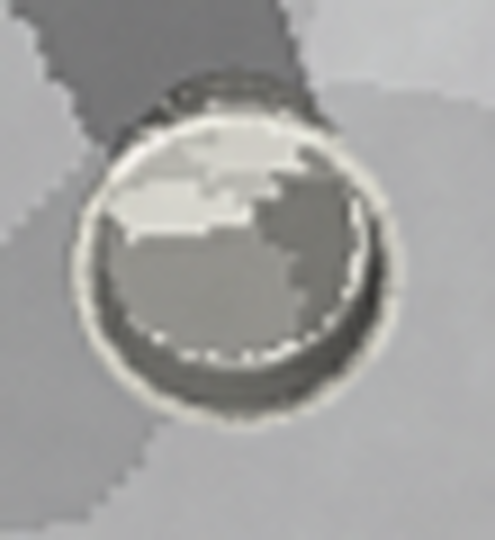

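Request:
drive_tool --motion '[[[0.0008,0.0017,-0.02],[0,0,0]],[[0,0,-0.025],[0,0,0]],[[0,0,-0.025],[0,0,0]],[[0,0,-0.025],[0,0,0]],[[0,0,-0.018],[0,0,0]],[[0,0,-0.011],[0,0,0]],[[0,0,-0.006],[0,0,0]],[[0,0,0],[0,0,0]],[[0,0,0],[0,0,0]],[[0,0,0],[0,0,0]]]'

```text
time_s: 34.53
ee_pos: [652.9, -168.0, 26.7]
ee_rot: [180.0, -0.2, -7.4]
force: [0.2, -0.0, -0.2]
gripper_width: 62.2
```

Request:
drive_tool --motion '[[[0,0,0],[0,0,0]],[[0,0,0],[0,0,0]],[[0,0,0],[0,0,0]],[[0,0,0],[0,0,0]],[[0,0,0],[0,0,0]],[[0,0,0],[0,0,0]],[[0,0,0],[0,0,0]],[[0,0,0.005],[0,0,0]],[[0,0,0.015],[0,0,0]],[[0,0,0.02],[0,0,0]]]' --claw 0.25 --force 15

```text
time_s: 35.37
ee_pos: [650.6, -167.3, 63.6]
ee_rot: [-180.0, 0.2, -7.4]
force: [-0.9, -0.2, -0.6]
gripper_width: 37.7
```

```bash
python3 snap.py w15
```

```text
35.42 [ 653.8 -168.1   69.2] [179.96  -0.3   -7.43] [ 1.2 -1.4  2.1] 38.1 [ 0.1 -0.4 -1.3 -0.  -5.7  0. ]
```

View pics/w15.png

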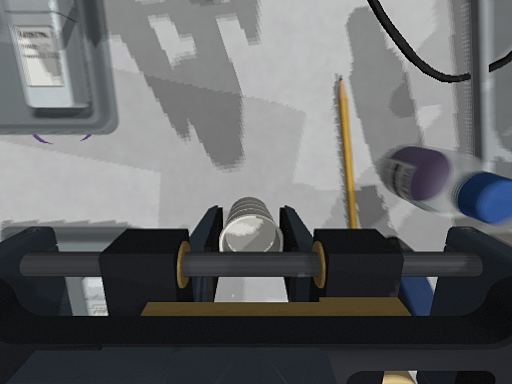

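Request:
drive_tool --motion '[[[-0.01,-0.005,0.02],[0,0,0]],[[-0.02,-0.011,0.025],[0,0,0]],[[-0.03,-0.016,0.02],[0,0,0]],[[-0.034,-0.018,0],[0,0,0]],[[-0.034,-0.018,0],[0,0,0]],[[-0.034,-0.018,0],[0,0,0]],[[-0.026,-0.015,0],[0,0,0]],[[-0.02,-0.01,0],[0,0,0]],[[-0.0106,-0.0065,0],[0,0,0]],[[0,0,0],[0,0,0]]]'

```text
time_s: 36.25
ee_pos: [431.7, -286.0, 130.1]
ee_rot: [180.0, 0.0, -7.6]
force: [-0.7, 0.4, -0.8]
gripper_width: 38.1
```

Request:
drive_tool --motion '[[[0,0,0],[0,0,0]],[[0,0,0],[0,0,0]],[[0,0,0],[0,0,0]],[[0,0,0],[0,0,0]],[[0,0,0],[0,0,0]],[[0,0,0],[0,0,0]],[[0,0,0],[0,0,0]],[[0,0,0],[0,0,0]],[[0,0,0],[0,0,0]],[[0,0,0],[0,0,0]]]'

```text
time_s: 37.08
ee_pos: [433.3, -285.2, 130.1]
ee_rot: [180.0, -0.0, -7.4]
force: [-1.1, 0.5, -0.5]
gripper_width: 38.1
```

```bash
python3 snap.py w16
python3 - <<'E'
import cv2
a=cv2.imread("pics/w16.png");cv2.imwrite("pics/w16z.png",cv2.resize(a[90:290,150:350],None,fx=3,fy=3,interpolation=cv2.INTER_CUBIC))
E
```

```text
37.13 [ 433.3 -285.2  130.1] [-180.     -0.     -7.43] [ 0.  -0.5 -0.8] 38.2 [-0.1 -0.1  0.1  0.  -0.  -0.1]
```

View pics/w16z.png

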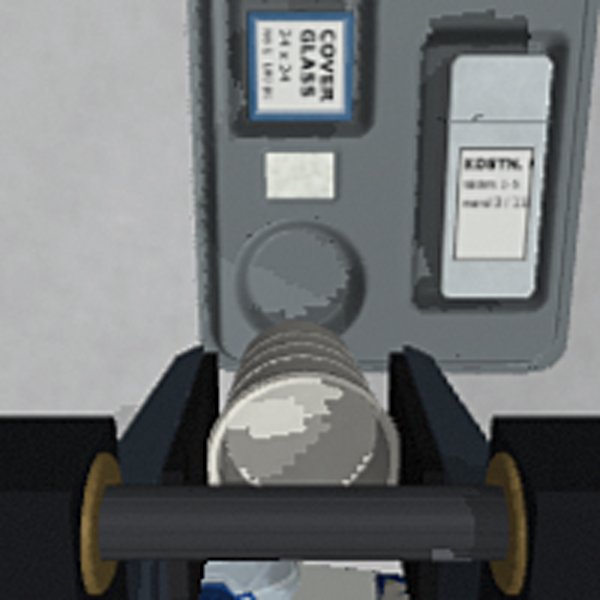

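Run:
```python
from m import *
a,p=load("w16")
z=lambda *q:np.array(q)/3+np.array([150,90])-.33
def R(t): t=np.radians(t);return np.array([[np.cos(t),-np.sin(t)],[np.sin(t),np.cos(t)]])
r=R(-7.4);O=np.array([433.3,-285.2])
def t(n,q,h):
    for w in cast(p,z(*q),h): print(n,(r.T@(w[:2]-O)).round(1))
t("rim far exp 20",[(304,374)],155)
t("rim sides exp +-20",[(209,450),(399,450)],155)
t("foot far exp 15",[(304,320)],105)
t("mouth left right exp +-23, top",[(236,277),(367,277),(301,219)],13)
t("outer exp x -39.5,105.5;y -39.5",[(194,150),(590,150),(400,370)],0)
```

```text
rim far exp 20 [ 0.7 20.4]
rim sides exp +-20 [-18.1   4.3]
rim sides exp +-20 [19.5  4.3]
foot far exp 15 [ 0.8 15.5]
mouth left right exp +-23, top [-24.1   3. ]
mouth left right exp +-23, top [24.1  2.9]
mouth left right exp +-23, top [-0.1 24.5]
outer exp x -39.5,105.5;y -39.5 [-39.5  48. ]
outer exp x -39.5,105.5;y -39.5 [106.4  47.7]
outer exp x -39.5,105.5;y -39.5 [ 39.1 -38.7]
```

Request:
drive_tool --motion '[[[-0.0005,0.0005,-0.012],[0,0,0]],[[0,0,-0.02],[0,0,0]],[[0,0,-0.02],[0,0,0]],[[0,0,-0.018],[0,0,0]],[[0,0,-0.012],[0,0,0]],[[0,0,-0.007],[0,0,0]],[[0,0,-0.005],[0,0,0]],[[0,0,-0.003],[0,0,0]],[[0,0,-0.002],[0,0,0]],[[0,0,-0.0005],[0,0,0]]]'

```text
time_s: 37.97
ee_pos: [433.1, -284.9, 30.8]
ee_rot: [180.0, -0.0, -7.4]
force: [0.3, -0.1, -0.3]
gripper_width: 38.3
```

Request:
drive_tool --motion '[[[0,0,-0.0005],[0,0,0]],[[0,0,-0.0003],[0,0,0]],[[0,0,0],[0,0,0]],[[0,0,0],[0,0,0]],[[0,0,0],[0,0,0]],[[0,0,0],[0,0,0]],[[0,0,0],[0,0,0]],[[0,0,0],[0,0,0]],[[0,0,0],[0,0,0]],[[0,0,0],[0,0,0]]]'

```text
time_s: 38.8
ee_pos: [432.8, -284.7, 29.8]
ee_rot: [-180.0, -0.0, -7.4]
force: [-0.1, 0.2, -0.7]
gripper_width: 38.1
```

Request:
drive_tool --motion '[[[0,0,-0.0004],[0,0,0]],[[0,0,-0.0004],[0,0,0]],[[0,0,0],[0,0,0]],[[0,0,0],[0,0,0]],[[0,0,0],[0,0,0]],[[0,0,0],[0,0,0]],[[0,0,0],[0,0,0]],[[0,0,0],[0,0,0]],[[0,0,0],[0,0,0]],[[0,0,0],[0,0,0]]]'

```text
time_s: 39.63
ee_pos: [432.9, -284.8, 29.4]
ee_rot: [180.0, -0.0, -7.4]
force: [-2.0, 0.5, 5.8]
gripper_width: 38.4
```

Contact; release and rise, then back off for a look.

Request:
drive_tool --motion '[[[0,0,0],[0,0,0]],[[0,0,0],[0,0,0]],[[0,0,0],[0,0,0]],[[0,0,0],[0,0,0]],[[0,0,0.005],[0,0,0]],[[0,0,0.015],[0,0,0]],[[0,0,0.03],[0,0,0]],[[0,0,0.035],[0,0,0]],[[0,0,0.035],[0,0,0]],[[0,0,0.02],[0,0,0]]]' --claw 0.6

```text
time_s: 40.47
ee_pos: [434.1, -285.5, 173.1]
ee_rot: [179.9, -0.3, -7.4]
force: [-0.4, -0.0, 0.3]
gripper_width: 55.0
```

Request:
drive_tool --motion '[[[0,-0.02,0.02],[0,0,0]],[[0,-0.03,0.02],[0,0,0]],[[0,-0.03,0.01],[0,0,0]],[[0,-0.03,0],[0,0,0]],[[0,-0.02,0],[0,0,0]],[[0,-0.01,0],[0,0,0]],[[0,0,0],[0,0,0]],[[0,0,0],[0,0,0]],[[0,0,0],[0,0,0]],[[0,0,0],[0,0,0]]]'

```text
time_s: 41.3
ee_pos: [432.9, -423.3, 219.0]
ee_rot: [-180.0, 0.0, -7.4]
force: [-0.3, -0.1, -0.2]
gripper_width: 54.6
```

```bash
python3 snap.py w17; python3 snap.py t17 top; python3 snap.py s17 scene;  python3 - <<'E'
import cv2
a=cv2.imread("pics/w17.png");cv2.imwrite("pics/w17z.png",cv2.resize(a[:260],None,fx=1.5,fy=1.5))
a=cv2.imread("pics/s17.png")
cv2.imwrite("pics/s17z.png",cv2.resize(a[120:330,180:380],None,fx=2.85,fy=2.85,interpolation=cv2.INTER_CUBIC))
E
```

```text
41.35 [ 433.  -423.4  219.1] [-179.97    0.     -7.36] [-0.6 -0.3  0.2] 54.8 [-0.1  0.  -0.4 -0.  -0.1  0. ]
41.4 [ 433.  -423.6  219.2] [-179.99   -0.     -7.36] [-0.4 -1.1 -0.4] 55.0 [-0.2  0.2 -0.3 -0.  -0.1 -0. ]
41.45 [ 433.  -423.8  219.2] [-1.80e+02 -1.00e-02 -7.37e+00] [-0.   0.5  0. ] 54.9 [-0.3  0.2 -0.3 -0.  -0.  -0.1]
```

View pics/w17z.png

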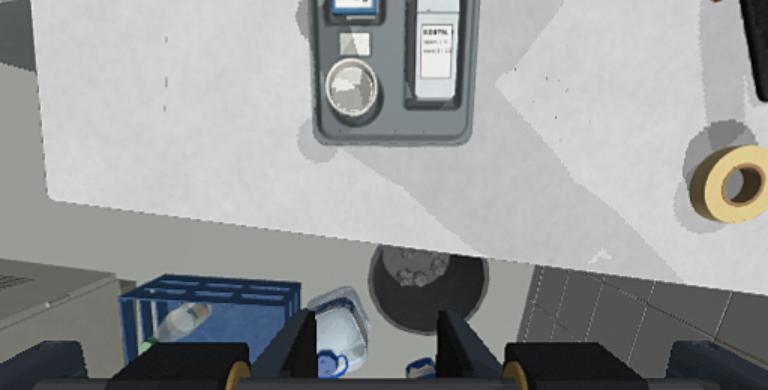

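View pics/s17z.png

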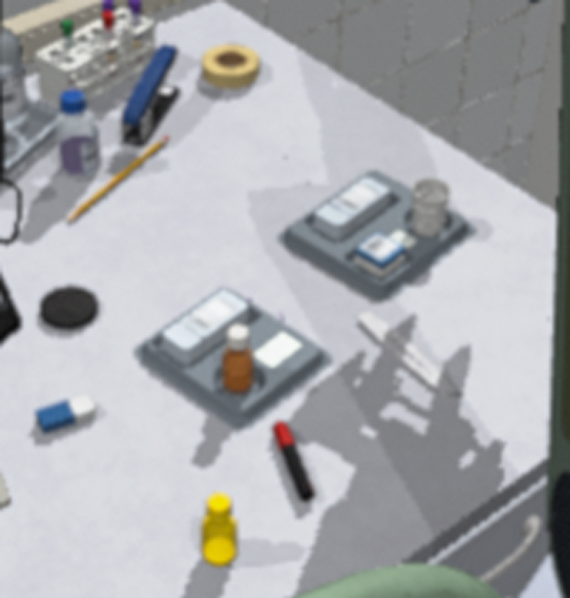

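View pics/t17.png

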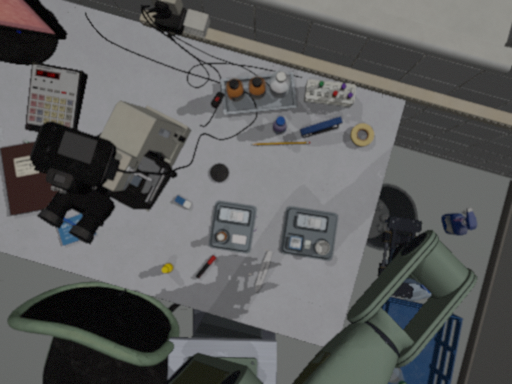

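All five items are seated upright. The cap (219,172) and the clear bottle (280,123) haven't moved. I'm handing the job in.

```bash
python3 -c "
from workcell import env
print(env.job_done())"
```

```text
the job is handed in; nothing more can be done
None
```

Both kits are made up, and I handed the job in at about 41 s of the 106 s allowed. I filled the two-pocket tray first (slide mailer, then brown oil bottle). The three-pocket tray came second (other mailer, cover-glass box, white cup).

- **Setting down:** each item was lowered slowly until the wrist force showed light floor contact of about 4–6 N. It was released there, with the fingers still above the tray deck.
- **Last checks:** the final scene, top and wrist pictures show all five items upright in their pockets. The black cap and larger clear bottle are at the same pixels as at the start, and the yellow look-alike shows no movement. The gripper is clear of everything.
- **What disagreed:** the first wrist picture was taken before the arm had settled. It put the trays about 3 mm off and the cap up to 7 mm off from the top view. The wrist camera also placed grasped items 2–4 mm off centre in the gripper. I re-measured each item in hand before lowering it and corrected for this.
- **Placement error:** measured afterwards, both mailers were within about 2 mm of their pocket centres. The cup was within about 1 mm just before lowering. The final positions of the box and the bottle were judged by eye from the pictures, not measured.

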